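# Refit a bearing cap and touch off the check plate

## Robot

A 6-joint arm with a two-finger parallel gripper is mounted at the origin on a cart in front of the work surface, level with it; the furniture and walls round the work are solid. World frame = base frame: x ahead of the robot, y to its left, z up, the work surface at z = 0. Lengths are in mm, angles in rad, forces in N, time in s.
With the tool pointing down it reaches from about 350 to 775 mm from the base axis. Payload 7.3 kg.
Tool frame: the origin (TCP) lies at the very end of the fingers, on their centre line; the grasp point (between the pads) lies 19 mm behind it; z points along the fingers, y is the direction in which the jaws open and shut (so a half turn about z gives the same grasp; the last joint's range is limited). The gripper opens to 92 mm and grips with 3 to 60 N. Pads are 19 mm wide; open, the fingers measure 130 mm over their backs; the gripper's body (75 mm by 190 mm) begins 47 mm behind the grasp point.
Start: joints at [1.067, 0.342, 1.524, -0, 1.275, -0.146], TCP at [183.849, 491.777, 226.741] pointing down, gripper open.
Joint ranges: [-2.53, 2.53], [-0.77, 2.02], [0.04, 2.7], [-1, 4.14], [0.28, 2.66], [-3.11, 3.11]. Speed limits (rad/s): [2.57, 2.57, 3.14, 3.14, 3.14, 3.14].

## Interface

Orientations are given as [roll, pitch, yaw] about the fixed x, y, z axes, in that order (R = Rz(yaw) Ry(pitch) Rx(roll)).
In Python, from plant import bot gives the robot as it stands.
- The arm moves only by the tool arm_command, never from a script. Its argument "targets" is a list of rows, each an object of numbers: "x", "y", "z": the shift along the world's x, y, z in cm; "roll": the turn about the world's z in rad. In form: [{"x": .., "y": .., "z": .., "roll": ..}, ...]. A call has 1 to 8 rows; each row is the pose to reach, as a shift and turn from the pose commanded when the call began; what a row does not reach only later rows make up. A row lasts 1/12 s, in which the tool goes at most 41.7 mm and 7.16 degrees, less where a joint would pass 70% of its speed; a pose out of reach is approached as far as the arm can. A call with a gripper value outside its range is refused whole. "fingers" is the opening, from 0 (shut) to 1 (fully open), set as the call begins (left out, the last holds). The fingers move at their own pace and stop on an object; the grip force is fixed at half the most. Time passes only in rows, so rows that repeat a pose let the fingers close. It gives the time, the measured TCP pose, the force and the opening at its end, in the units of the state.
- bot.get_obs(): the state, without advancing time (a new reading comes with each control period).
- bot.capture(name): name is "scene" or "top"; returns a dict with "img" (400x640x3 uint8, blue, green, red), "fx", "fy", "cx", "cy" (pixels), "position" and "rotation" of the camera in the world. Camera axes: x right, y down, z forward; pixel columns grow to the right and rows downward; lengths in mm; the calibration is good to about 2 mm. A picture is of the moment at which its call begins. There is no depth.
- bot.close_job(): hands the job in, once; it reports no verdict.
The state is a dict: "time": time; "joint_positions": joint angles; "dq": joint speeds; "tau": joint torques, N m; "tool_pos": TCP position; "tcp_rot": TCP orientation; "contact_force": force on the tool from outside, world axes, zero at the start; "moment": the same for the moment, N m; "grip_width": finger opening in mm.
Only numpy, scipy, OpenCV 4.12 (cv2) and the standard library are available. Lean on these libraries where they do the work, as an engineer would, in place of code of your own. Each camera call takes 0.05 s, during which the arm holds its last target.

## Task

Two bearing caps lie on the bench; put the one that belongs to the saddle on the check plate down between the saddle's lips, lying flat and flush, and let go of it. Then take the spring-tipped probe from its stand and with its tip touch, lightly and on the middle, first the low pad, then the pad on the crown of the fitted cap, then the top of the tall post, never pushing past the spring's travel. Hang the probe back upright in its stand; the cap must stay seated, and leave the other cap, the oil can, the tin and the valve spring where they are.

Things in the scene. Friction and masses are not known exactly. Their poses are not given: they have to be found in the camera images.
- check_plate: fixed steel base plate, 80 x 170 mm, 12 mm thick, long side along its y, lying on the bench; origin under its centre, z up. On it, from +y to -y: the low pad, the saddle (lower half of a bearing, 26 mm thick along x, 92 mm long along y) and the tall post. Low cap screws, 4 mm high, at its corners
- saddle_face (a point): centre of the saddle's flat joint face, 40 mm above the bench, over the plate's origin. The face has a half-round bore 32 mm across along x through its middle. At both y ends an upright lip stands 8 mm above the face; the lips are 72.5 mm apart at the face, widening to 78.5 mm at their tops; nothing bounds the cap along x
- low_pad (a point): first test point: centre of the top of the low round steel pad, 12 mm across, 20 mm above the bench, 66 mm from the plate's centre along its +y
- tall_post (a point): third test point: centre of the top of the tall round steel post, 12 mm across, 90 mm above the bench, 66 mm from the plate's centre along its -y
- cap: the cap that belongs to the saddle: grey steel bearing cap, 22 mm thick along x, 70 mm long along y, standing on its two feet; origin at the middle of the underside (in the plane of the feet). Half-round arch 32 mm across through the underside along x; crown 36 mm wide along y and 32 mm high, shoulders 20 mm high. Loose, 0.15 kg; fits either way round. Its crown can be pinched across the 22 mm thickness
- cap_crown (a point): second test point: centre of the top of a round pad, 12 mm across and 2 mm high, on the cap's crown, 34 mm above the cap's origin (74 mm above the bench once the cap is fitted)
- long_cap: the other cap, which does not fit: the same kind, but 84 mm long along y, 36 mm high, with an arch 46 mm across. Loose; leave alone
- probe: hand probe, 0.15 kg, hanging upright in the stand; origin: centre of the underside of its round collar (36 mm across, 5 mm thick). Above it a square black grip, 22 x 22 mm, sides along x and y, from 5 to 47 mm over the origin, with a 3 mm button on top; below, a 12 mm shank down to -38 mm and a thin sprung stylus with a 6 mm ball. Its pose is not reported while it is held
- probe_tip (a point): lowest point of the stylus ball, on the probe's axis, 65 mm below the probe's origin. The stylus springs up to 8 mm up into the shank: about 1 N starts it, 4 N is full travel; this point moves with it
- probe_stand: fixed stand beyond the fixed green bench vice (about 140 mm tall), foot 85 x 70 mm, with a column at its +x side and, on top, an open fork of two steel arms along x, 22 mm apart, their tops 100 mm above the bench; origin on the bench right under the fork's seat, z up. The collar lies on the arms and the shank hangs between them
- stand_seat (a point): where the origin of the hanging probe belongs: centre of the seat, level with the tops of the fork's arms. A rim 4 mm high surrounds the seat with 3 to 4 mm play round the collar; the fork is open to -x between the arms for the shank only
- oil_can: red oil can with a spout, 80 x 97 mm, 174 mm tall, origin under its middle, standing close beside or behind the probe stand. Loose; leave alone
- tin: low round tin, 70 mm across, 42 mm tall, origin under its middle, standing close behind or beside the probe stand. Loose; leave alone
- spring: valve spring standing on end, 29 mm across, 46 mm tall, origin under its middle. Loose; leave alone
Things that resemble listed ones, but are neither listed nor needed, are in the scene too. Several things have the shape of the check_plate; the one meant has the colours described above.

How it is judged (in metres and radians):
On the way, in this order (a step that is already met when the one before it is completed fails the run):
1. the right cap lies seated in the saddle, let go (horizontal distance between cap and saddle_face below 0.004 m and z of cap in the frame of check_plate between 0.038 and 0.0418 m and angle between the y axis of cap and the y axis of check_plate, either way round below 0.1 rad and angle between cap's own z axis and vertical below 0.06 rad and contact force between the fingers and cap below 0.1 N), for 0.2 s.
2. the probe's tip rests on the low pad (distance between probe_tip and low_pad below 0.004 m and contact force between probe and check_plate above 0.3 N), for 0.2 s.
3. the probe's tip rests on the crown pad of the seated cap (distance between probe_tip and cap_crown below 0.004 m and contact force between probe and cap above 0.3 N and horizontal distance between cap and saddle_face below 0.004 m and z of cap in the frame of check_plate between 0.038 and 0.0418 m and angle between the y axis of cap and the y axis of check_plate, either way round below 0.1 rad and angle between cap's own z axis and vertical below 0.06 rad), for 0.2 s.
4. the probe's tip rests on the top of the tall post (distance between probe_tip and tall_post below 0.004 m and contact force between probe and check_plate above 0.3 N), for 0.2 s.
At the end, for the whole second after the job is handed in: Right cap between the lips: within 4 mm of the middle, feet on the face within 2 mm, aligned within 0.1 rad. Probe hangs at rest in its stand, collar on the fork within 8 mm of the seat, upright within 0.1 rad. Other cap, oil can, tin and valve spring within 30 mm of their starts (horizontal distance between cap and saddle_face below 0.004 m and z of cap in the frame of check_plate between 0.038 and 0.0418 m and angle between the y axis of cap and the y axis of check_plate, either way round below 0.1 rad and angle between cap's own z axis and vertical below 0.06 rad and distance between probe and stand_seat below 0.008 m and z of probe in the frame of probe_stand between 0.098 and 0.102 m and angle between probe's own z axis and vertical below 0.1 rad and linear speed of each of probe, cap below 0.03 m/s and distance of each of oil_can, tin, long_cap, spring from where it was at the start of the episode below 0.03 m); the robot touches nothing.
It fails at once if the probe is pushed onto the check plate with more than 15 N (contact force between probe and check_plate above 15 N).
It fails at once if the probe is pushed onto the cap with more than 15 N (contact force between probe and cap above 15 N).
It fails at once if a bystander (other cap, oil can, tin, valve spring) is moved more than 30 mm (distance of any of long_cap, oil_can, tin, spring from where it was at the start of the episode above 0.03 m).
It also fails if it takes over 72 s, if anything falls off the work surface, if the arm or the gripper's body presses on something with over 40 N, if the wrist force passes 120 N, or if a joint passes its speed limit or range.

## Working session

There is one attempt and no reset: what is moved stays moved. The work goes in short steps, Python scripts to look and compute and a tool call to move; the robot and the scene stay as the last step left them, time stands still between calls to the robot, and variables do not carry over. Pictures are saved under pics/ and viewed, and the job is handed in when it is done.

Besides the shell and the picture viewer there is one more tool, called after "Request:" as a command line: name --argument value ..., lists and objects as JSON in quotes. arm_command: Moves the arm, as the interface text tells. Its arguments: {"type":"object","properties":{"targets":{"type":"array","items":{"type":"object","properties":{"x":{"type":"number"},"y":{"type":"number"},"z":{"type":"number"},"roll":{"type":"number"}}}},"fingers":{"type":"number"}},"required":["targets"]}

```bash
ls; mkdir -p pics
python3 - <<'E'
from plant import bot
import cv2,numpy as np
o=bot.get_obs()
for k,v in o.items(): print(k,np.round(v,3))
for n in ("scene","top"):
    c=bot.capture(n); cv2.imwrite(f"pics/{n}0.png",c["img"]); print(n,c["fx"],c["fy"],c["cx"],c["cy"],c["position"],np.array(c["rotation"]).tolist())
E
```

```text
pics
time 0.0
joint_positions [ 1.067  0.343  1.525 -0.     1.275 -0.146]
dq [ 0.001  0.001 -0.001  0.    -0.001  0.002]
tau [  0.    -43.125 -24.421   0.072   0.056  -0.   ]
tool_pos [183.647 491.401 226.047]
tcp_rot [-3.14  -0.     2.784]
contact_force [0.006 0.424 0.17 ]
moment [0.    0.001 0.045]
grip_width 91.794
scene 510.54213884911695 510.54213884911695 318.8005649776076 195.59666627457307 [  35.06066536 -557.81952255  856.25311579] [-2.2090343212183834, -0.017463634430396002, -0.5721893695444329]
top 377.9479128750717 377.9479128750717 315.71167924730435 198.10512967922253 [ 451.02711019  280.48949966 1021.9625442 ] [-3.0180007861275695, 0.023737001839506888, -1.5825343481067002]
```

View pics/scene0.png

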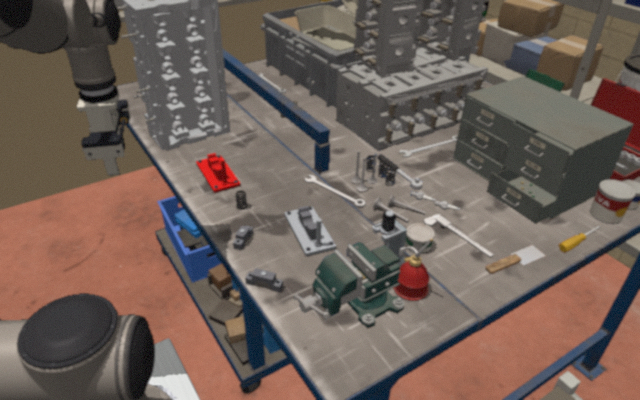

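View pics/top0.png

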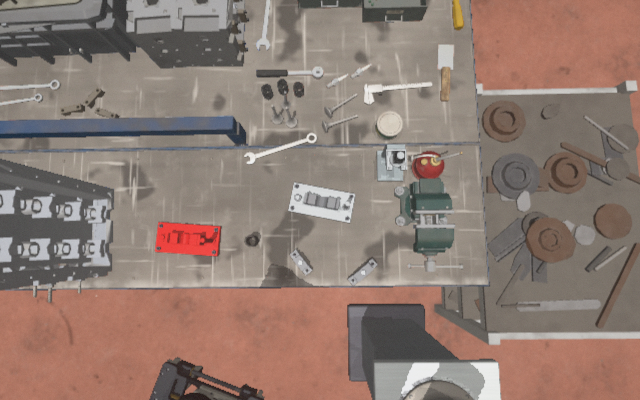

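The top view shows the grey plate at about (322,202), the caps at (301,262) and (362,270), the stand and probe at (392,160), and the vice at (430,215). I'll set up helpers and zoom in.

```bash
cat > h.py <<'E'
import cv2,numpy as np
from scipy.spatial.transform import Rotation as R
from plant import bot
def cap(n,path=None):
    c=bot.capture(n)
    if path: cv2.imwrite(path,c["img"])
    return c
def rot(c): return R.from_euler('xyz',c["rotation"]).as_matrix()
def proj(c,p):
    q=rot(c).T@(np.array(p,float)-c["position"]); return np.array([c["fx"]*q[0]/q[2]+c["cx"],c["fy"]*q[1]/q[2]+c["cy"]])
def ray(c,uv,z):
    d=rot(c)@np.array([(uv[0]-c["cx"])/c["fx"],(uv[1]-c["cy"])/c["fy"],1]); p=np.array(c["position"]); return p+d*(z-p[2])/d[2]
def tri(c1,u1,c2,u2):
    A=[];b=[]
    for c,u in((c1,u1),(c2,u2)):
        d=rot(c)@np.array([(u[0]-c["cx"])/c["fx"],(u[1]-c["cy"])/c["fy"],1]); d/=np.linalg.norm(d)
        P=np.eye(3)-np.outer(d,d); A.append(P); b.append(P@c["position"])
    return np.linalg.lstsq(np.vstack(A),np.hstack(b),rcond=None)[0]
def crop(c,x0,y0,w,h,s,path):
    im=c["img"][y0:y0+h,x0:x0+w]; im=cv2.resize(im,None,fx=s,fy=s,interpolation=cv2.INTER_CUBIC)
    for i in range(0,w,10): cv2.putText(im,str(x0+i),(i*s,8),0,.3,(0,255,255),1); cv2.line(im,(i*s,0),(i*s,3),(0,255,255),1)
    for i in range(0,h,10): cv2.putText(im,str(y0+i),(0,i*s+4),0,.3,(0,255,255),1)
    cv2.imwrite(path,im)
E
python3 - <<'E'
from h import *
t=cap("top"); s=cap("scene")
crop(t,280,170,110,120,5,"pics/t_plate.png")
crop(t,365,110,110,100,6,"pics/t_stand.png")
crop(s,225,190,130,110,6,"pics/s_plate.png")
crop(s,350,190,110,110,6,"pics/s_stand.png")
for uv in [(322,202),(301,262),(362,270),(398,156),(389,124),(429,165)]: print(uv,ray(t,uv,20).round())
E
```

```text
(322, 202) [565. 286.  20.]
(301, 262) [408. 343.  20.]
(362, 270) [385. 185.  20.]
(398, 156) [687.  80.  20.]
(389, 124) [776. 101.  20.]
(429, 165) [661.  -2.  20.]
```

View pics/t_plate.png

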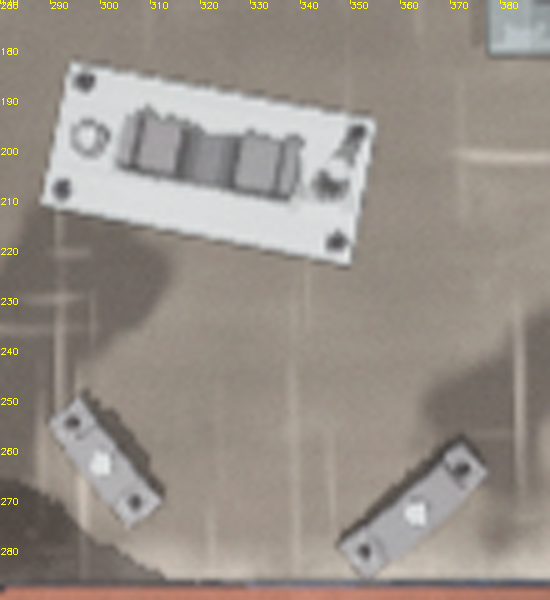

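View pics/t_stand.png

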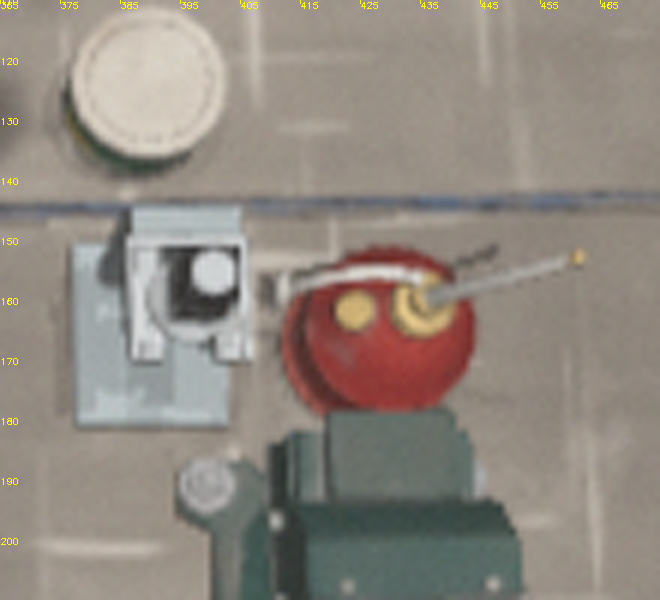

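View pics/s_plate.png

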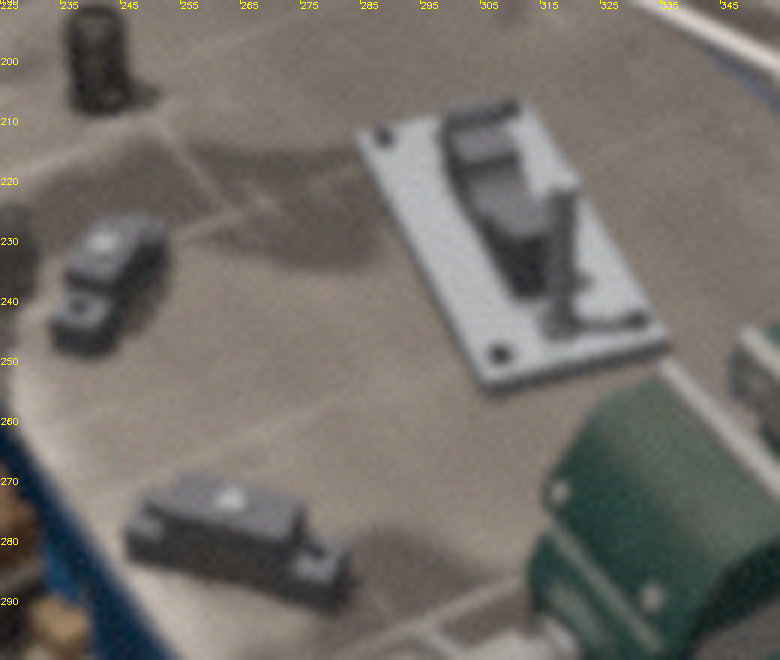

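View pics/s_stand.png

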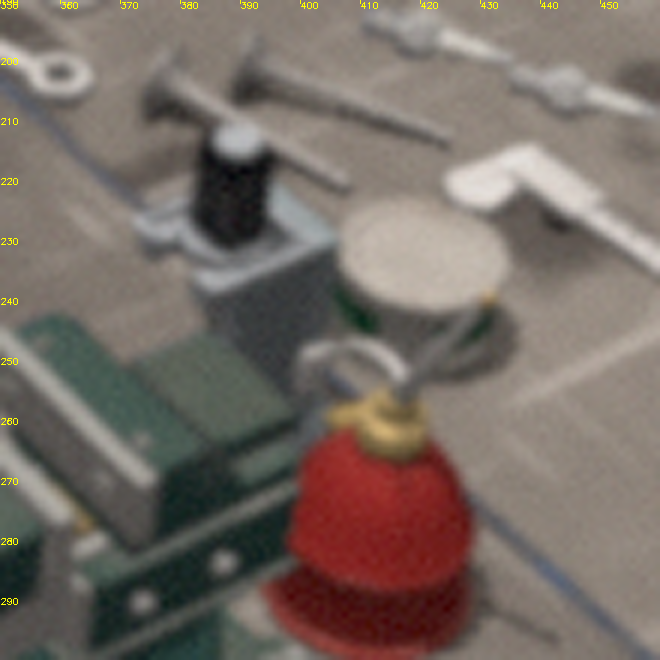

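```bash
cat > m.py <<'E'
from h import *
def corners(c,mask,z):
    cs,_=cv2.findContours(mask,cv2.RETR_EXTERNAL,cv2.CHAIN_APPROX_NONE); k=max(cs,key=cv2.contourArea)
    w=np.array([ray(c,p[0],z)[:2] for p in k],np.float32)
    return k,cv2.minAreaRect(w),w
def win(c,x0,y0,x1,y1):
    m=np.zeros(c["img"].shape[:2],np.uint8); m[y0:y1,x0:x1]=255; return m
E
python3 - <<'E'
from m import *
t=cap("top"); s=cap("scene")
g=t["img"]; hsv=cv2.cvtColor(g,cv2.COLOR_BGR2HSV)
m=((hsv[...,2]>185)).astype(np.uint8)*255&win(t,283,175,362,230)
k,r,w=corners(t,m,12); print("plate top",r)
g=s["img"]; hs=cv2.cvtColor(g,cv2.COLOR_BGR2HSV)
m=((hs[...,2]>150)&(hs[...,1]<40)).astype(np.uint8)*255&win(s,280,203,340,258)
k,r,w=corners(s,m,12); print("plate scene",r)
m2=cv2.resize(m[195:265,275:345],None,fx=6,fy=6); cv2.imwrite("pics/m1.png",m2)
def wc(c,x0,y0,x1,y1,th):
    v=c["img"][y0:y1,x0:x1].astype(float).min(2); w=np.clip(v-th,0,None); yy,xx=np.mgrid[y0:y1,x0:x1]; return np.array([(w*xx).sum()/w.sum(),(w*yy).sum()/w.sum()])
a=wc(t,296,257,306,267,165);b=wc(t,357,265,367,276,165)
a2=wc(s,237,226,248,236,150);b2=wc(s,258,268,268,277,150)
print(a,b,a2,b2)
print("left",ray(t,a,34),ray(s,a2,34),tri(t,a,s,a2)); print("right",ray(t,b,38),ray(s,b2,38),tri(t,b,s,b2))
for n,(p,q) in dict(L=((294.5,254),(306.5,270)),Rr=((352,280),(371.5,263.5))).items():
    P=ray(t,p,20);Q=ray(t,q,20); print(n,np.linalg.norm(P-Q),np.degrees(np.arctan2(*(P-Q)[[1,0]])),(P+Q)/2)
E
```

```text
plate top ((565.5577392578125, 288.4267578125), (167.45692443847656, 77.50627899169922), 78.11940002441406)
plate scene ((563.9508666992188, 288.0821533203125), (169.2353515625, 78.32087707519531), 80.66304779052734)
[299.75070028 262.28081232] [362.41559829 272.2991453 ] [241.86842105 229.73684211] [262.93055556 272.75694444]
left [407.63684886 345.69744602  34.        ] [408.56876691 346.5860846   34.        ] [407.88783424 345.52799941  35.06651193]
right [380.8471631  185.33600642  38.        ] [381.80276151 184.20158627  38.        ] [381.42015434 184.98664395  37.48000911]
L 52.07992431481572 36.79477588069275 [407.78848784 344.69743134  20.        ]
Rr 66.45214995615224 128.88318687343963 [381.02832644 185.23179894  20.        ]
```

Run:
```python
from m import *
t=cap("top"); s=cap("scene")
def sides(c,mask,z,off=0.0):
    k,r,w=corners(c,mask,z); cen=np.array(r[0]); box=cv2.boxPoints(r); out=[];
    for i in range(4):
        p,q=box[i],box[(i+1)%4]; d=q-p; L=np.linalg.norm(d); d/=L; n=np.array([-d[1],d[0]])
        sel=w[(abs((w-p)@n)<4)&((w-p)@d>.12*L)&((w-p)@d<.88*L)]
        vx,vy,x,y=cv2.fitLine(sel.astype(np.float32),cv2.DIST_HUBER,0,.01,.01).ravel(); out.append((L,len(sel),np.degrees(np.arctan2(vy,vx))%180,x,y,vx,vy))
    c4=[]
    for i in range(4):
        a,b=out[i],out[(i+1)%4]; A=np.array([[a[5],-b[5]],[a[6],-b[6]]]); u=np.linalg.solve(A,[b[3]-a[3],b[4]-a[4]]); c4.append([a[3]+u[0]*a[5],a[4]+u[0]*a[6]])
    print([(round(float(o[0])),o[1],round(float(o[2]),2)) for o in out],np.mean(c4,0))
S=4
def up(c):
    c=dict(c); c["img"]=cv2.resize(c["img"],None,fx=S,fy=S,interpolation=cv2.INTER_CUBIC)
    for k in("fx","fy"): c[k]*=S
    for k in("cx","cy"): c[k]=(c[k]+.5)*S-.5
    return c
T=up(t);Sc=up(s)
h=cv2.cvtColor(T["img"],cv2.COLOR_BGR2HSV)
m=(h[...,2]>180).astype(np.uint8)*255&win(T,283*S,175*S,362*S,230*S); sides(T,m,12); cv2.imwrite("pics/m2.png",m[170*S:240*S,280*S:370*S])
h2=cv2.cvtColor(Sc["img"],cv2.COLOR_BGR2HSV)
m=((h2[...,2]>150)&(h2[...,1]<40)).astype(np.uint8)*255&win(Sc,280*S,203*S,340*S,258*S);sides(Sc,m,12)
gray=cv2.cvtColor(T["img"],cv2.COLOR_BGR2GRAY)
print("bg/cap vals",t["img"][245,330],t["img"][258,298],t["img"][266,303])
b=T["img"].astype(int); 
m=((b[...,0]-b[...,2]>-2)&(gray>125)).astype(np.uint8)*255&win(T,288*S,246*S,315*S,277*S)
m=cv2.morphologyEx(m,cv2.MORPH_CLOSE,np.ones((21,21))); sides(T,m,28); cv2.imwrite("pics/m3.png",m[240*S:280*S,280*S:320*S])
# predicted plate features
for yaw in (-11,-10):
  for n,p in dict(face=(0,0,40),low=(0,66,20),post=(0,-66,90),postb=(0,-66,12)).items():
    a=np.radians(yaw); P=np.array([565-np.sin(a)*p[1],288+np.cos(a)*p[1],p[2]]); print(yaw,n,P.round(1),proj(t,P).round(1),proj(s,P).round(1))
```

```text
[(79, 89, 168.54), (169, 187, 78.21), (79, 94, 167.8), (169, 188, 78.21)] [565.9645 288.1318]Traceback (most recent call last):
  File "<stdin>", line 23, in <module>
  File "<stdin>", line 8, in sides
cv2.error: OpenCV(4.12.0) /io/opencv/modules/imgproc/src/linefit.cpp:50: error: (-215:Assertion failed) count > 0 in function 'fitLine2D_wods'
```

View pics/m2.png

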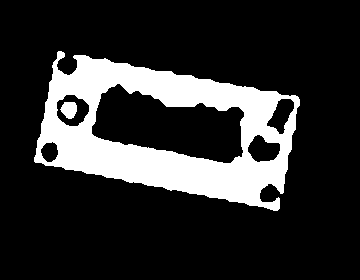

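Run:
```python
from m import *
t=cap("top"); s=cap("scene"); S=4
T=cv2.resize(t["img"],None,fx=S,fy=S,interpolation=cv2.INTER_CUBIC); gray=cv2.cvtColor(T,cv2.COLOR_BGR2GRAY); b=T.astype(int)
m=((b[...,0]-b[...,2]>4)&(gray>110)).astype(np.uint8)*255
k=np.zeros_like(m);k[246*S:277*S,288*S:315*S]=255;m&=k
m=cv2.morphologyEx(m,cv2.MORPH_CLOSE,np.ones((25,25)))
cv2.imwrite("pics/m3.png",np.hstack([cv2.cvtColor(m[240*S:280*S,280*S:320*S],cv2.COLOR_GRAY2BGR),T[240*S:280*S,280*S:320*S]]))
cs,_=cv2.findContours(m,0,1);c=max(cs,key=cv2.contourArea); 
w=np.array([ray(t,(p[0]+.5)/S-.5,26)[:2] for p in c],np.float32); print(cv2.minAreaRect(w))
a=np.radians(-11.8)
for n,p in dict(face=(0,0,40),low=(0,66,20),post=(0,-66,90),postb=(0,-66,12),c1=(40,85,12),c2=(-40,85,12),c3=(-40,-85,12),c4=(40,-85,12)).items():
    P=np.array([565.5-np.sin(a)*p[1]+np.cos(a)*p[0],288+np.cos(a)*p[1]+np.sin(a)*p[0],p[2]]); print(n,P.round(1),proj(t,P).round(1),proj(s,P).round(1))
```

```text
Traceback (most recent call last):
ValueError: max() iterable argument is empty
```

View pics/m3.png

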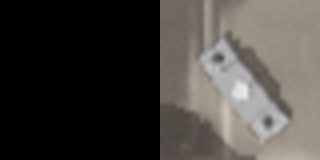

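Run:
```python
from m import *
t=cap("top"); s=cap("scene"); S=4
for p in [(258,297),(266,304),(262,301),(245,330),(255,290),(268,296),(256,306)]: print(p,t["img"][p])
T=cv2.resize(t["img"],None,fx=S,fy=S,interpolation=cv2.INTER_CUBIC); b=T.astype(int)
d=b[...,0]-b[...,2]; print(np.percentile(d[250*S:275*S,290*S:312*S],[5,50,80,90,99]))
gray=cv2.cvtColor(T,cv2.COLOR_BGR2GRAY)
m=((d>-3)&(gray>125)).astype(np.uint8)*255
k=np.zeros_like(m);k[246*S:277*S,286*S:315*S]=255;m&=k
m=cv2.morphologyEx(m,cv2.MORPH_CLOSE,np.ones((15,15)));m=cv2.morphologyEx(m,cv2.MORPH_OPEN,np.ones((15,15)))
cv2.imwrite("pics/m4.png",np.hstack([cv2.cvtColor(m[240*S:280*S,280*S:320*S],cv2.COLOR_GRAY2BGR),T[240*S:280*S,280*S:320*S]]))
cs,_=cv2.findContours(m,0,1);c=max(cs,key=cv2.contourArea); 
w=np.array([ray(t,(p[0]+.5)/S-.5,26)[:2] for p in c],np.float32); print(cv2.minAreaRect(w))
a=np.radians(-11.8)
for n,p in dict(face=(0,0,40),low=(0,66,20),post=(0,-66,90),postb=(0,-66,12),c1=(40,85,12),c2=(-40,85,12),c3=(-40,-85,12),c4=(40,-85,12)).items():
    P=np.array([565.5-np.sin(a)*p[1]+np.cos(a)*p[0],288+np.cos(a)*p[1]+np.sin(a)*p[0],p[2]]); print(n,P.round(1),proj(t,P).round(1),proj(s,P).round(1))
```

```text
(258, 297) [179 178 179]
(266, 304) [177 174 176]
(262, 301) [225 225 223]
(245, 330) [127 137 147]
(255, 290) [158 160 163]
(268, 296) [179 189 201]
(256, 306) [107 116 125]
[-22. -12.   0.   1.   3.]
((407.84967041015625, 344.8616943359375), (67.6002197265625, 21.38951301574707), 38.27718734741211)
face [565.5 288.   40. ] [321.2 201. ] [308.4 219.6]
low [579.  352.6  20. ] [297.1 197.2] [299.8 210.6]
post [552.  223.4  90. ] [347.2 203.7] [318.  219.8]
postb [552.  223.4  12. ] [345.5 206.8] [317.5 244.4]
c1 [622. 363.  12.] [293.4 181.9] [311.4 205.7]
c2 [543.7 379.4  12. ] [287.4 210.7] [283.2 211.9]
c3 [509. 213.  12.] [349.8 222.9] [304.8 253.2]
c4 [587.3 196.6  12. ] [355.2 193.7] [335.5 245.6]
```

```bash
sleep 1
```

```text
(no output)
```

View pics/m4.png

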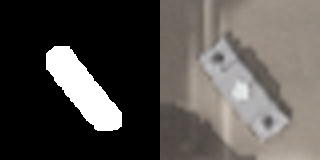

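Run:
```python
from h import *
t=cap("top"); s=cap("scene")
print("btn",tri(t,(399.5,154.8),s,(388.3,212.8)), ray(t,(399.5,154.8),150),ray(s,(388.3,212.8),150))
for n,uv in dict(forkL=(389.5,169),forkR=(403.3,169),TL=(386,149.5),TR=(404.3,149.5)).items(): print(n,ray(t,uv,104).round(1),ray(t,uv,100).round(1))
for n,uv in dict(a=(377,150.5),b=(377,180.5),c=(402.5,180.5)).items(): print("foot",n,ray(t,uv,8).round(1))
print("can hook",ray(t,(411,158),140).round(), "can left",ray(t,(412,165),80).round(),"spout tip",ray(t,(461,152),174).round())
for uv in [(402,201),(395,191),(413,185),(419,180),(440,180)]: print("vice",uv,ray(t,uv,130).round(),ray(t,uv,80).round())
gx,gy=(cv2.Sobel(cv2.cvtColor(t["img"],6),cv2.CV_32F,*a,ksize=3) for a in((1,0),(0,1)))
```

```text
btn [659.30075585 101.9063131  149.07869803] [659.11140807 102.0768537  150.        ] [658.45061514 101.05344218 150.        ]
forkL [634.8 118.5 104. ] [635.6 117.8 100. ]
forkR [634.3  84.8 104. ] [635.1  83.9 100. ]
TL [684.1 125.4 104. ] [685.1 124.7 100. ]
TR [683.3  80.3 104. ] [684.3  79.5 100. ]
foot a [706.1 133.8   8. ]
foot b [622.9 136.4   8. ]
foot c [621.8  67.7   8. ]
can hook [653.  73. 140.] can left [649.  57.  80.] spout tip [657. -32. 174.]
vice (402, 201) [552.  96. 130.] [558.  86.  80.]
vice (395, 191) [576. 112. 130.] [583. 103.  80.]
vice (413, 185) [590.  69. 130.] [598.  57.  80.]
vice (419, 180) [602.  54. 130.] [610.  42.  80.]
vice (440, 180) [601.   5. 130.] [609. -11.  80.]
```

Run:
```python
from h import *
t=cap("top"); s=cap("scene")
for z in (60,100,120,140,150,160,174,185):
    P=ray(t,(411,158),z); Q=ray(t,(434,155.5),z); print(z,P.round(),proj(s,P).round(1),Q.round(),proj(s,Q).round(1))
crop(s,380,230,70,70,9,"pics/s_can.png")
```

```text
60 [672.  54.  60.] [401.8 252.6] [677.  -5.  60.] [421.2 267.3]
100 [662.  64. 100.] [398.  238.5] [668.   7. 100.] [416.8 252.4]
120 [658.  69. 120.] [396.  231.2] [663.  13. 120.] [414.5 244.7]
140 [653.  73. 140.] [394.  223.8] [658.  19. 140.] [412.2 236.9]
150 [651.  76. 150.] [393.  220.1] [656.  22. 150.] [411. 233.]
160 [649.  78. 160.] [392.  216.3] [654.  25. 160.] [409.8 229. ]
174 [645.  81. 174.] [390.5 210.9] [650.  29. 174.] [408.2 223.3]
185 [643.  84. 185.] [389.4 206.7] [648.  32. 185.] [406.8 218.8]
```

View pics/s_can.png

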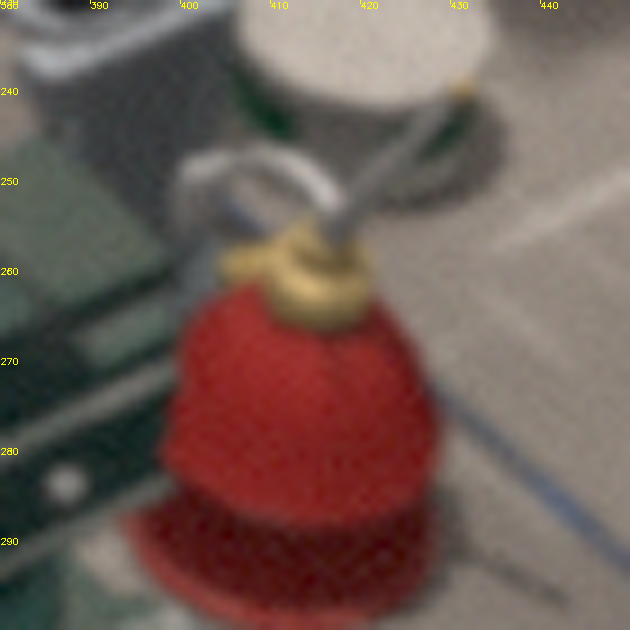

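Request:
arm_command --targets '[{"x":5,"y":-3.3,"z":0,"roll":0.12},{"x":9,"y":-6,"z":-1,"roll":0.24},{"x":13,"y":-8.5,"z":-3,"roll":0.36},{"x":16,"y":-10.5,"z":-6,"roll":0.48},{"x":19,"y":-12.5,"z":-9,"roll":0.6},{"x":22.4,"y":-14.6,"z":-12,"roll":0.72},{"x":22.4,"y":-14.6,"z":-12,"roll":0.84},{"x":22.4,"y":-14.6,"z":-12,"roll":0.96}]' --fingers 1

```text
time: 1.47
tool_pos: [409.5, 343.6, 104.8]
tcp_rot: [-3.141, -0.001, -2.555]
contact_force: [-0.5, 1.2, 0.2]
grip_width: 91.6
```

Request:
arm_command --targets '[{"x":0,"y":0,"z":0,"roll":0.057},{"x":0,"y":0,"z":0,"roll":0.057},{"x":0,"y":0,"z":0,"roll":0.057}]'

```text
time: 1.72
tool_pos: [408.0, 345.8, 106.7]
tcp_rot: [3.141, -0.0, -2.505]
contact_force: [-0.4, -0.1, 0.4]
grip_width: 91.7
```

Run:
```python
from h import *
o=bot.get_obs(); print(o["time"],o["tool_pos"],o["tcp_rot"],o["joint_positions"])
t=cap("top"); crop(t,260,200,110,100,6,"pics/t1.png")
s=cap("scene"); crop(s,180,150,110,100,6,"pics/s1.png"); p=o["tool_pos"]; print(proj(t,p),proj(s,p))
```

```text
1.7167 [407.95103393 345.76381339 106.74242899] [ 3.14127444e+00 -1.09464056e-04 -2.50531336e+00] [ 5.59535129e-01  4.85639483e-01  1.66113216e+00  3.68270577e-04
  9.94954579e-01 -1.64774104e+00]
[297.72635262 263.52297013] [239.57875967 206.72498771]
```

View pics/t1.png

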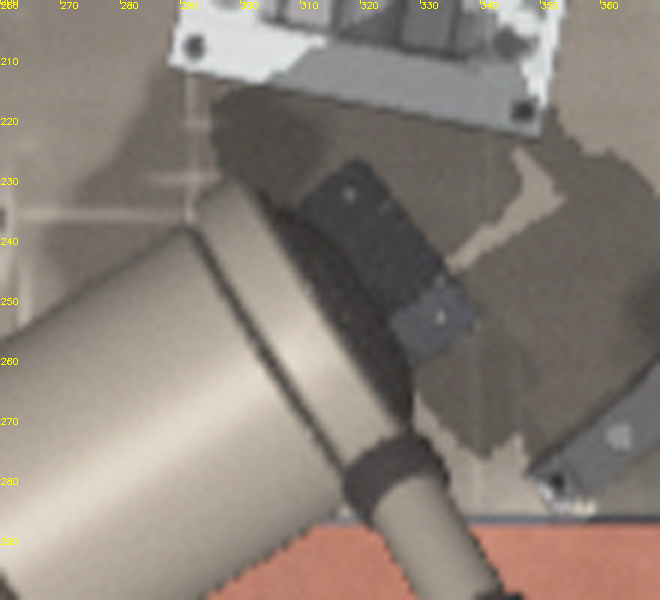

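View pics/s1.png

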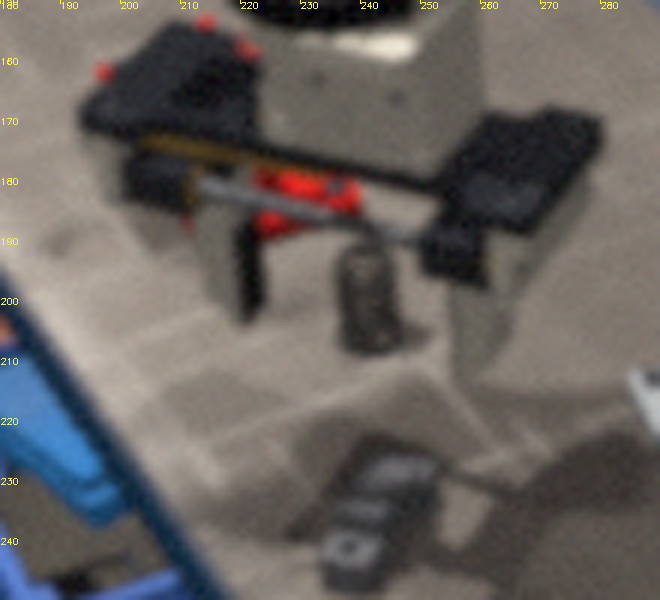

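The fingers straddle the cap. Mid-fingertips are at (239.5,208) in the scene view, with (239.6,206.7) predicted. Descending to grasp.

Request:
arm_command --targets '[{"x":0,"y":0,"z":-3.5},{"x":0,"y":0,"z":-6.5},{"x":0,"y":0,"z":-9},{"x":0,"y":0,"z":-10.1},{"x":0,"y":0,"z":-10.1},{"x":0,"y":0,"z":-10.1}]'

```text
$.targets[0]: bad value
```

Request:
arm_command --targets '[{"x":0},{"x":0},{"x":0},{"x":0},{"x":0},{"x":0},{"x":0},{"x":0}]' --fingers 0

```text
$.targets[0]: bad value
```

Request:
arm_command --targets '[{"x":0,"y":0,"z":-3.5,"roll":0},{"x":0,"y":0,"z":-6.5,"roll":0},{"x":0,"y":0,"z":-9,"roll":0},{"x":0,"y":0,"z":-10.1,"roll":0},{"x":0,"y":0,"z":-10.1,"roll":0},{"x":0,"y":0,"z":-10.1,"roll":0}]'

```text
time: 2.32
tool_pos: [407.9, 346.4, 6.4]
tcp_rot: [3.142, 0.001, -2.502]
contact_force: [-0.0, 0.2, -0.3]
grip_width: 92.0
```

Request:
arm_command --targets '[{"x":0,"y":0,"z":0,"roll":0},{"x":0,"y":0,"z":0,"roll":0},{"x":0,"y":0,"z":0,"roll":0},{"x":0,"y":0,"z":0,"roll":0},{"x":0,"y":0,"z":0,"roll":0},{"x":0,"y":0,"z":0,"roll":0}]' --fingers 0

```text
time: 2.82
tool_pos: [408.0, 345.8, 6.0]
tcp_rot: [3.142, 0.0, -2.503]
contact_force: [-0.5, 1.0, 0.1]
grip_width: 56.2
```

Request:
arm_command --targets '[{"x":0,"y":0,"z":0,"roll":0},{"x":0,"y":0,"z":0,"roll":0},{"x":0,"y":0,"z":0,"roll":0},{"x":0,"y":0,"z":0,"roll":0},{"x":0,"y":0,"z":0,"roll":0},{"x":0,"y":0,"z":0,"roll":0},{"x":0,"y":0,"z":0,"roll":0}]' --fingers 0

```text
time: 3.4
tool_pos: [407.8, 345.8, 5.7]
tcp_rot: [3.141, -0.0, -2.503]
contact_force: [0.2, -0.2, -0.4]
grip_width: 22.0
```

Request:
arm_command --targets '[{"x":0,"y":0,"z":2,"roll":0},{"x":0,"y":0,"z":5,"roll":0},{"x":1,"y":-0.5,"z":8,"roll":0.12},{"x":4,"y":-1.5,"z":10,"roll":0.24},{"x":7,"y":-2.6,"z":10,"roll":0.36},{"x":10,"y":-3.7,"z":10,"roll":0.48},{"x":13,"y":-4.8,"z":10,"roll":0.6},{"x":15.75,"y":-5.8,"z":10,"roll":0.72}]'

```text
time: 4.07
tool_pos: [566.7, 286.8, 105.6]
tcp_rot: [3.141, -0.0, -1.777]
contact_force: [1.3, 0.5, -1.9]
grip_width: 21.7
```

Request:
arm_command --targets '[{"x":0,"y":0,"z":0,"roll":0.006},{"x":0,"y":0,"z":0,"roll":0.006},{"x":0,"y":0,"z":0,"roll":0.006},{"x":0,"y":0,"z":0,"roll":0.006}]'

```text
time: 4.4
tool_pos: [564.1, 288.2, 105.4]
tcp_rot: [3.14, -0.001, -1.777]
contact_force: [0.4, 0.2, -1.7]
grip_width: 21.9
```

Run:
```python
from h import *
o=bot.get_obs(); print(o["time"],o["tool_pos"],o["tcp_rot"],o["grip_width"])
t=cap("top"); crop(t,270,150,110,100,6,"pics/t2.png")
s=cap("scene"); crop(s,250,150,110,110,6,"pics/s2.png")
```

```text
4.4 [564.05084594 288.18103958 105.36501388] [ 3.14004686e+00 -6.24638256e-04 -1.77693130e+00] 21.937118296573217
```

View pics/t2.png

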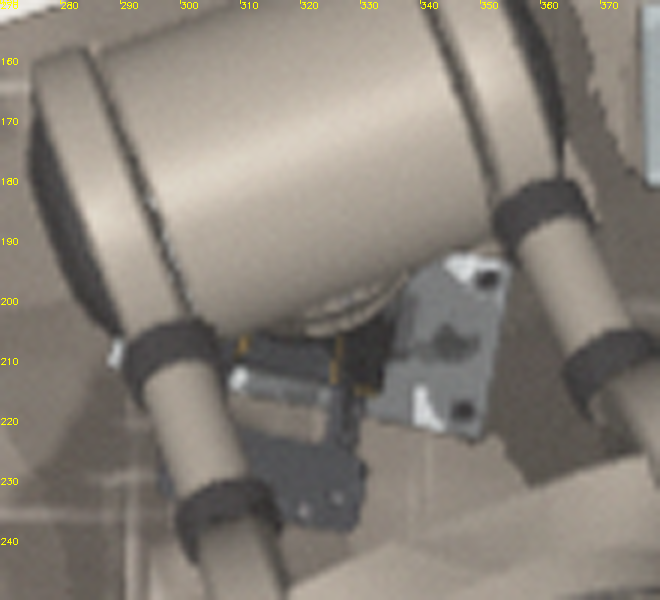

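View pics/s2.png

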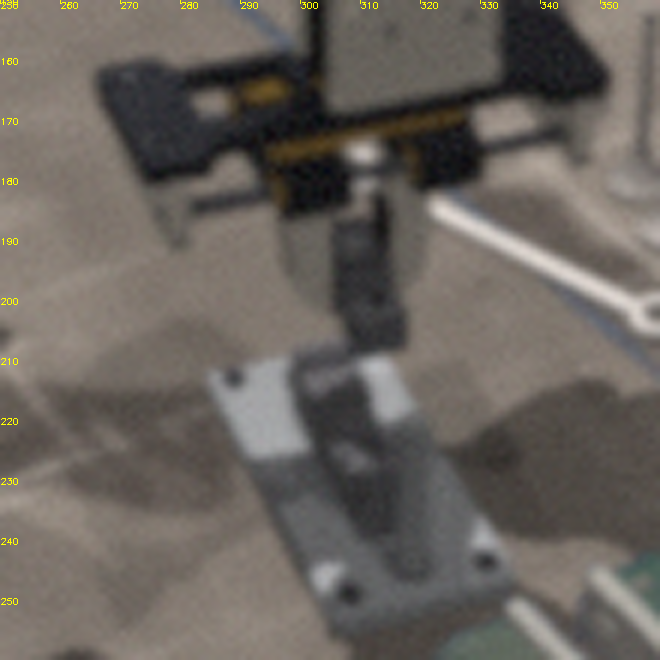

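Request:
arm_command --targets '[{"x":0,"y":0,"z":-2,"roll":0},{"x":0,"y":0,"z":-4,"roll":0},{"x":0,"y":0,"z":-5,"roll":0},{"x":0,"y":0,"z":-5.5,"roll":0},{"x":0,"y":0,"z":-5.5,"roll":0},{"x":0,"y":0,"z":-5.5,"roll":0}]'

```text
time: 5.0
tool_pos: [565.6, 288.1, 51.3]
tcp_rot: [-3.141, 0.0, -1.776]
contact_force: [-0.3, -0.2, -1.5]
grip_width: 21.9
```

Request:
arm_command --targets '[{"x":0,"y":0,"z":-0.2,"roll":0},{"x":0,"y":0,"z":-0.35,"roll":0},{"x":0,"y":0,"z":-0.35,"roll":0}]'

```text
time: 5.25
tool_pos: [565.5, 287.8, 47.6]
tcp_rot: [-3.141, 0.0, -1.777]
contact_force: [0.4, -0.7, -0.6]
grip_width: 21.7
```

Run:
```python
from h import *
o=bot.get_obs(); print(o["time"],o["tool_pos"],o["tcp_rot"],o["grip_width"],o["contact_force"],o["moment"])
t=cap("top"); crop(t,270,150,110,100,6,"pics/t3.png")
s=cap("scene"); crop(s,270,170,70,80,8,"pics/s3.png")
```

```text
5.25 [565.51822066 287.82941681  47.60072372] [-3.14114411e+00  3.58370728e-04 -1.77667126e+00] 21.749452329780695 [ 0.42546134 -0.6781457  -0.59096738] [0.14914649 0.1082438  0.02068636]
```

View pics/s3.png

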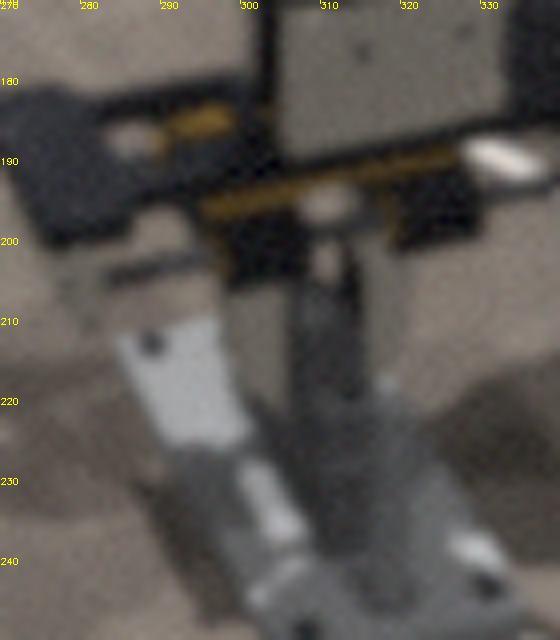

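Request:
arm_command --targets '[{"x":0,"y":0,"z":-0.1,"roll":0},{"x":0,"y":0,"z":-0.17,"roll":0},{"x":0,"y":0,"z":-0.17,"roll":0}]'

```text
time: 5.6
tool_pos: [565.5, 287.8, 45.7]
tcp_rot: [-3.141, 0.0, -1.777]
contact_force: [0.2, -0.5, -0.7]
grip_width: 21.9
```

Request:
arm_command --targets '[{"x":0,"y":0,"z":-0.05,"roll":0},{"x":0,"y":0,"z":-0.05,"roll":0}]'

```text
time: 5.77
tool_pos: [565.5, 287.8, 45.7]
tcp_rot: [-3.141, 0.0, -1.777]
contact_force: [-1.8, -0.4, 4.9]
grip_width: 21.6
```

Request:
arm_command --targets '[{"x":0,"y":0,"z":0,"roll":0},{"x":0,"y":0,"z":0,"roll":0},{"x":0,"y":0,"z":0,"roll":0},{"x":0,"y":0,"z":0,"roll":0},{"x":0,"y":0,"z":0,"roll":0},{"x":0,"y":0,"z":0,"roll":0}]' --fingers 0.6

```text
time: 6.27
tool_pos: [565.3, 287.8, 44.9]
tcp_rot: [3.141, -0.0, -1.777]
contact_force: [-0.5, -0.1, -0.6]
grip_width: 54.0
```

Request:
arm_command --targets '[{"x":0,"y":0,"z":2.5,"roll":0},{"x":0,"y":0,"z":6,"roll":0},{"x":0,"y":0,"z":9,"roll":0},{"x":0,"y":0,"z":12,"roll":0},{"x":0,"y":0,"z":15,"roll":0},{"x":0,"y":0,"z":18,"roll":0}]'

```text
time: 6.77
tool_pos: [565.1, 287.7, 226.6]
tcp_rot: [3.142, 0.0, -1.777]
contact_force: [1.7, 0.3, -0.1]
grip_width: 55.3
```

Run:
```python
from h import *
s=cap("scene"); crop(s,270,170,70,90,7,"pics/s4.png")
for z,l in((74,0),): print(proj(s,(565.5,288,74)))
```

```text
[308.45072604 208.97692352]
```

View pics/s4.png

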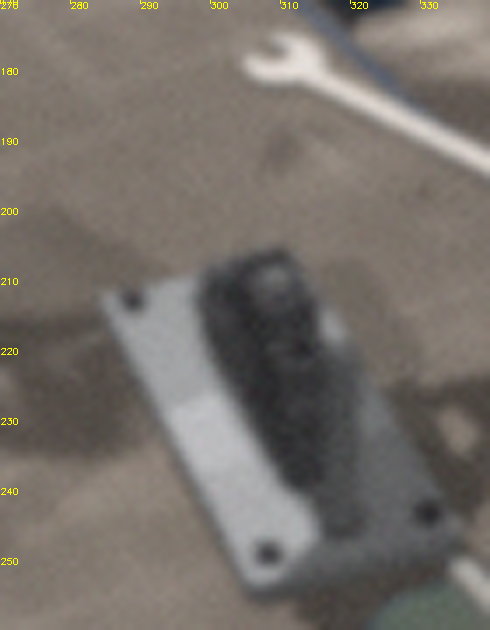

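Request:
arm_command --targets '[{"x":1.9,"y":-3.6,"z":0,"roll":0.09},{"x":3.8,"y":-7.3,"z":0,"roll":0.18},{"x":5.7,"y":-11,"z":0,"roll":0.18},{"x":7.6,"y":-14.7,"z":0,"roll":0.18},{"x":9.35,"y":-18.55,"z":0,"roll":0.18},{"x":9.35,"y":-18.55,"z":-2,"roll":0.18},{"x":9.35,"y":-18.55,"z":-2,"roll":0.18}]' --fingers 0.5

```text
time: 7.4
tool_pos: [658.2, 99.4, 201.1]
tcp_rot: [3.136, -0.0, -1.601]
contact_force: [-0.7, 0.8, -1.3]
grip_width: 45.8
```

Run:
```python
from h import *
o=bot.get_obs(); print(o["time"],o["tool_pos"],o["tcp_rot"],o["grip_width"],o["contact_force"])
t=cap("top"); crop(t,280,110,140,120,5,"pics/t5.png")
s=cap("scene"); crop(s,330,130,100,110,6,"pics/s5.png"); print(proj(s,o["tool_pos"]),proj(t,o["tool_pos"]),proj(t,(565.5,288,74)),proj(s,(659,102,100)))
```

```text
7.4 [658.17641236  99.42073392 201.1373895 ] [ 3.13577091e+00 -3.41367754e-04 -1.60083393e+00] 45.83727329889665 [-0.6678465   0.82526882 -1.25429114]
[391.00253578 194.77177232] [405.25934237 149.71524187] [321.11445225 199.4316212 ] [386.07381331 229.59800611]
```

View pics/t5.png

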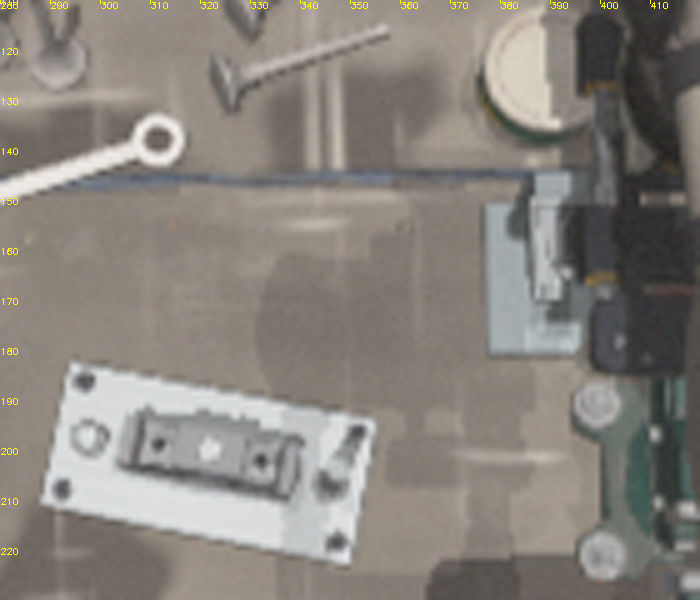

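View pics/s5.png

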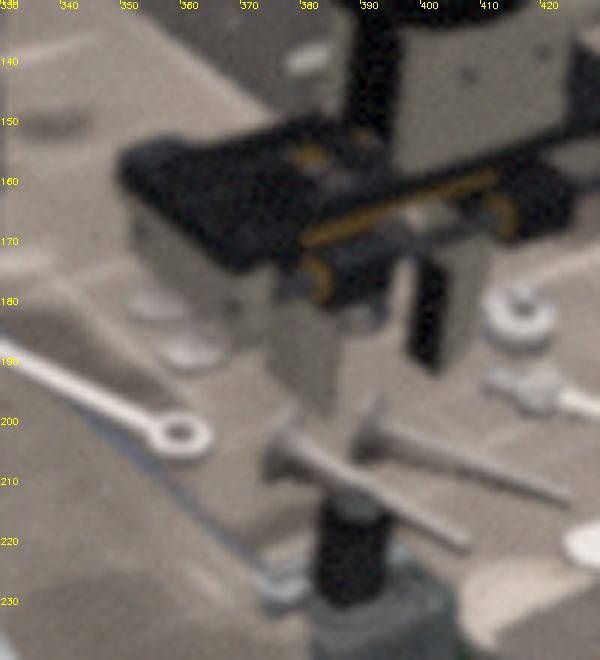

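Cap seated squarely in the top view: crown pad at about (321.8,199.8), predicted (321.1,199.4). In the scene view the fingers straddle the probe grip at (388,213). Descending on it.

Request:
arm_command --targets '[{"x":0,"y":0,"z":0,"roll":0},{"x":0,"y":0,"z":-2,"roll":0},{"x":0,"y":0,"z":-4,"roll":0},{"x":0,"y":0,"z":-4,"roll":0}]'

```text
time: 7.83
tool_pos: [656.7, 104.0, 162.2]
tcp_rot: [3.136, -0.0, -1.594]
contact_force: [-0.1, 0.4, -1.5]
grip_width: 45.7
```

Run:
```python
from h import *
o=bot.get_obs(); print(o["time"],o["tool_pos"],o["tcp_rot"],o["grip_width"],o["contact_force"])
t=cap("top"); s=cap("scene"); crop(s,350,150,80,90,7,"pics/s6.png"); crop(t,370,110,100,100,6,"pics/t6.png")
def wc(c,x0,y0,x1,y1,th):
    v=c["img"][y0:y1,x0:x1].astype(float).min(2); w=np.clip(v-th,0,None); yy,xx=np.mgrid[y0:y1,x0:x1]; return np.array([(w*xx).sum()/w.sum(),(w*yy).sum()/w.sum()])
a=wc(t,317,195,326,205,180); print("crown",a,ray(t,a,74))
b=wc(s,303,203,314,214,120); print("crown s",b,ray(s,b,74),tri(t,a,s,b))
print(t["img"][195:205,317:327].min(2)); print(s["img"][203:215,302:315].min(2))
```

```text
7.8333 [656.72370348 103.95446219 162.16768951] [ 3.13596512e+00 -1.51443611e-04 -1.59423845e+00] 45.69667299976422 [-0.12871467  0.35453723 -1.54713917]
crown [321.50888889 199.45333333] [565.43021213 287.00451042  74.        ]
crown s [309.03508772 208.63298246] [567.46905741 288.41798288  74.        ] [565.73347376 286.72891799  75.74604325]
[[159 161 155 155 151 149 149 147 147 144]
 [164 165 163 167 163 161 160 161 156 155]
 [164 164 165 162 188 179 161 164 164 166]
 [162 166 171 181 215 205 192 170 166 166]
 [164 164 172 213 218 217 224 180 164 166]
 [165 166 156 211 217 220 213 166 162 166]
 [167 167 158 199 210 201 186 163 165 165]
 [165 168 167 174 180 161 162 167 167 168]
 [142 144 144 154 159 168 167 167 169 164]
 [ 89  99  95 123 129 140 144 144 147 155]]
[[115 117 115 115 117 120 121 121 120 112 120 118 118]
 [117 116 116 118 120 122 123 120 122 117 118 117 119]
 [119 120 120 119 125 133 127 128 129 124 124 120 118]
 [128 128 127 133 131 134 131 131 132 133 127 122 119]
 [127 121 127 132 134 140 146 148 148 142 139 131 124]
 [110 111 122 125 141 156 172 179 169 151 139 136 128]
 [ 94  97 111 128 145 164 182 189 178 154 138 144 136]
 [ 75  73  96 115 134 157 168 172 161 141 136 140 141]
 [ 69  68  78  96 121 136 140 142 138 129 132 136 143]
 [ 61  55  65  83 112 127 128 126 126 129 130 130 135]
 [ 62  65  60  69  97 119 125 126 124 123 116 113 112]
 [ 66  62  59  67  86 105 114 114 101  95  88  81  88]]
```

View pics/s6.png

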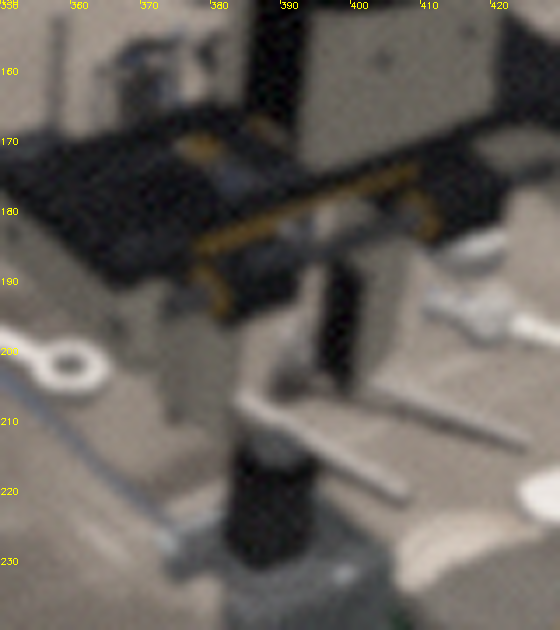

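View pics/t6.png

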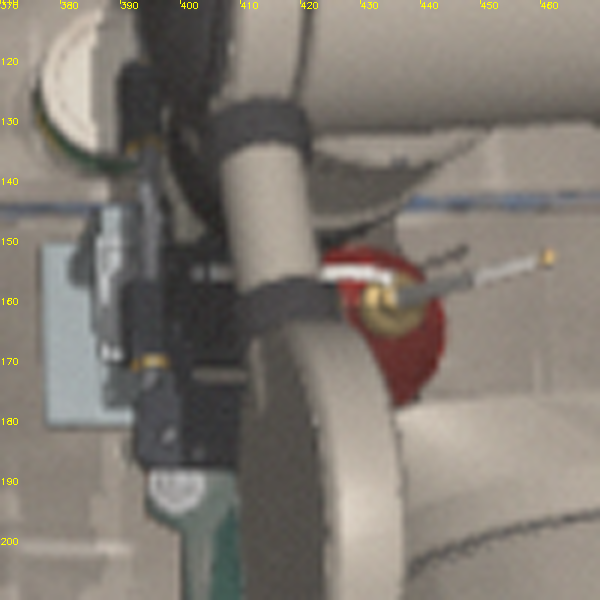

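Request:
arm_command --targets '[{"x":0,"y":0,"z":0,"roll":0},{"x":0,"y":0,"z":-1.5,"roll":0},{"x":0,"y":0,"z":-3,"roll":0},{"x":0,"y":0,"z":-4.2,"roll":0},{"x":0,"y":0,"z":-5,"roll":0},{"x":0,"y":0,"z":-5,"roll":0},{"x":0,"y":0,"z":-5,"roll":0}]'

```text
time: 8.52
tool_pos: [659.0, 102.3, 115.4]
tcp_rot: [-3.141, 0.0, -1.597]
contact_force: [0.3, 0.3, 0.7]
grip_width: 45.5
```

Run:
```python
from h import *
o=bot.get_obs(); print(o["time"],o["tool_pos"],o["tcp_rot"],o["grip_width"],o["contact_force"])
s=cap("scene"); crop(s,350,170,80,90,7,"pics/s7.png")
```

```text
8.5167 [659.04131785 102.33426615 115.3707659 ] [-3.14147283e+00  7.99787269e-07 -1.59650623e+00] 45.54873199514487 [0.29185393 0.26440184 0.71676061]
```

View pics/s7.png

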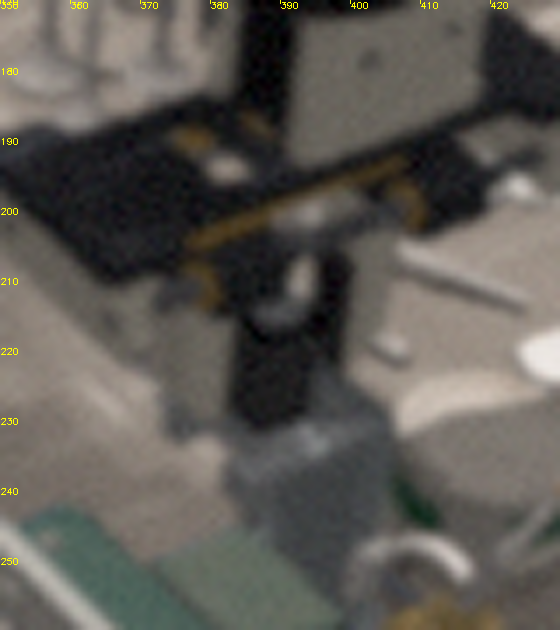

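Fingers are on both sides of the grip, clear of everything. Closing.

Request:
arm_command --targets '[{"x":0,"y":0,"z":0,"roll":0},{"x":0,"y":0,"z":0,"roll":0},{"x":0,"y":0,"z":0,"roll":0},{"x":0,"y":0,"z":0,"roll":0},{"x":0,"y":0,"z":0,"roll":0},{"x":0,"y":0,"z":0,"roll":0},{"x":0,"y":0,"z":0,"roll":0}]' --fingers 0

```text
time: 9.15
tool_pos: [659.1, 102.3, 115.4]
tcp_rot: [-3.141, 0.0, -1.597]
contact_force: [0.2, -1.0, 2.1]
grip_width: 21.9
```

Run:
```python
from h import *
o=bot.get_obs(); print(o["time"],o["tool_pos"],o["tcp_rot"],o["grip_width"],o["contact_force"])
```

```text
9.15 [659.08281349 102.27279571 115.43881261] [-3.14093702e+00  7.18449448e-05 -1.59660809e+00] 21.878792974759538 [ 0.2186557  -1.02488583  2.12336925]
```

Request:
arm_command --targets '[{"x":0,"y":0,"z":1,"roll":0},{"x":0,"y":0,"z":3,"roll":0},{"x":0,"y":0,"z":6,"roll":0},{"x":0,"y":0,"z":9,"roll":0},{"x":0,"y":0,"z":11,"roll":0},{"x":0,"y":0,"z":12,"roll":0},{"x":0,"y":0,"z":12,"roll":0}]'

```text
time: 9.73
tool_pos: [659.7, 102.4, 238.0]
tcp_rot: [-3.137, 0.0, -1.597]
contact_force: [0.7, 0.5, -1.1]
grip_width: 21.4
```

Run:
```python
from h import *
o=bot.get_obs(); print(o["time"],o["tool_pos"],o["tcp_rot"],o["grip_width"],o["contact_force"])
s=cap("scene"); crop(s,350,150,80,90,7,"pics/s8.png"); p=o["tool_pos"]; print(proj(s,p-[0,0,80.4]),proj(s,p-[0,0,15.4]))
```

```text
9.7333 [659.73285803 102.35044546 238.04210289] [-3.13688043e+00  2.79398972e-04 -1.59651501e+00] 21.379606512229046 [ 0.68991544  0.52361889 -1.14627249]
[388.71962856 209.61175968] [391.71685928 185.80554549]
```

View pics/s8.png

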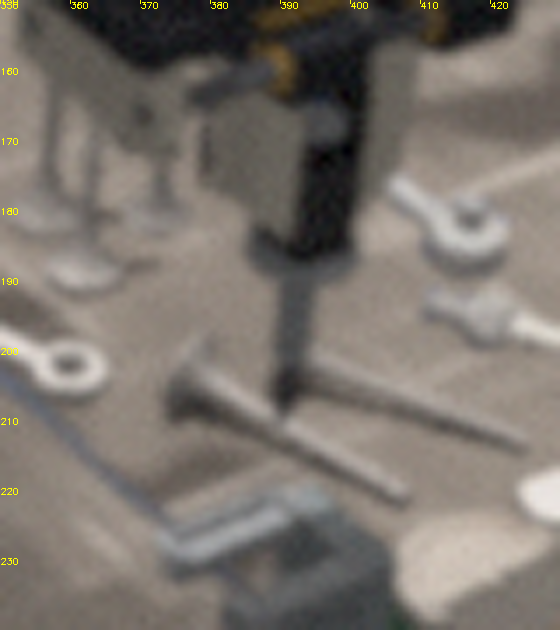

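Tip at about (388.5,209) in the scene view, predicted (388.7,209.6), so the probe is centred on the TCP and upright. Moving over the low pad.

Request:
arm_command --targets '[{"x":-1,"y":3,"z":0,"roll":0},{"x":-2,"y":6.5,"z":0,"roll":0},{"x":-3.2,"y":10,"z":0,"roll":0},{"x":-4.4,"y":14,"z":0,"roll":0},{"x":-5.6,"y":18,"z":0,"roll":0},{"x":-6.9,"y":21.8,"z":0,"roll":0},{"x":-8,"y":25,"z":0,"roll":0},{"x":-8,"y":25,"z":0,"roll":0}]'

```text
time: 10.45
tool_pos: [574.7, 358.5, 232.1]
tcp_rot: [3.136, 0.001, -1.59]
contact_force: [0.4, -0.3, -1.0]
grip_width: 22.0
```

Request:
arm_command --targets '[{"x":0,"y":0,"z":-3,"roll":0},{"x":0,"y":0,"z":-6.5,"roll":0},{"x":0,"y":0,"z":-9.5,"roll":0},{"x":0,"y":0,"z":-11.5,"roll":0},{"x":0,"y":0,"z":-12,"roll":0},{"x":0,"y":0,"z":-12,"roll":0},{"x":0,"y":0,"z":-12,"roll":0}]'

```text
time: 11.03
tool_pos: [579.1, 352.1, 115.1]
tcp_rot: [3.141, -0.0, -1.597]
contact_force: [0.1, 0.3, -1.2]
grip_width: 21.7
```

Run:
```python
from h import *
o=bot.get_obs(); print(o["time"],o["tool_pos"],o["tcp_rot"],o["grip_width"],o["contact_force"])
s=cap("scene"); crop(s,270,170,80,90,8,"pics/s9.png"); p=o["tool_pos"]; print(proj(s,p-[0,0,80.4]),proj(s,(579,352.6,20)),proj(s,p-[0,0,15.4]))
t=cap("top"); crop(t,260,150,110,90,7,"pics/t9.png"); print(proj(t,p-[0,0,80.4]),proj(t,(579,352.6,20)))
```

```text
11.0333 [579.08667955 352.14436126 115.10204907] [ 3.14131513e+00 -1.22096900e-04 -1.59677254e+00] 21.746543695086444 [ 0.08333682  0.33988351 -1.23524222]
[299.86881898 206.24187717] [299.77737378 210.56111905] [299.75083884 186.08045453]
[296.86846482 196.4548796 ] [297.10075959 197.1903603 ]
```

View pics/s9.png

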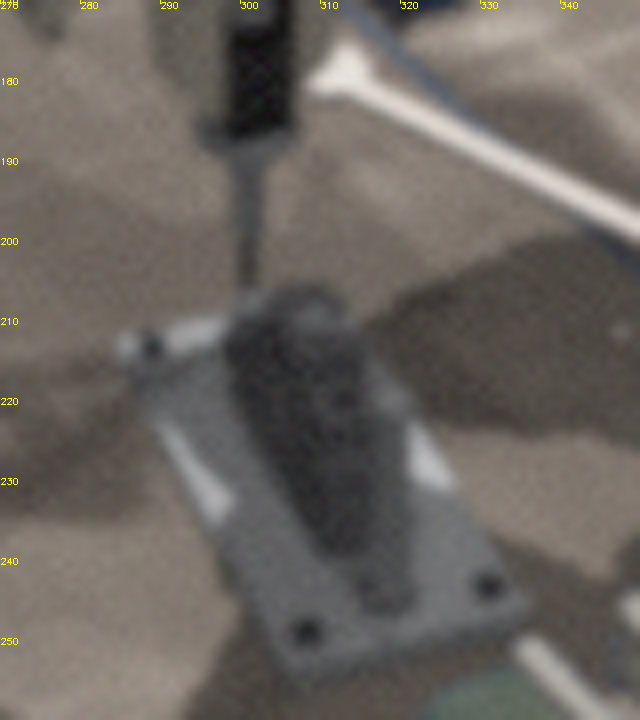

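View pics/t9.png

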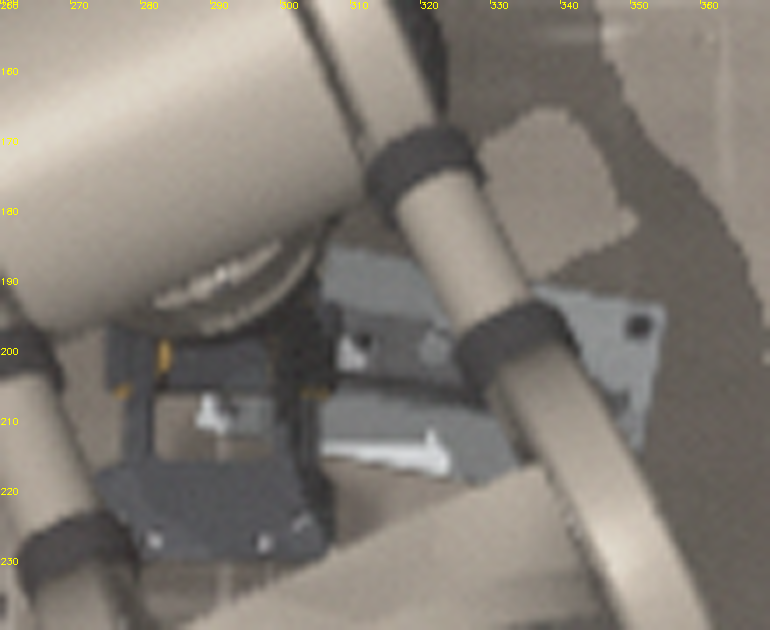

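Request:
arm_command --targets '[{"x":0,"y":0,"z":-0.7,"roll":0},{"x":0,"y":0,"z":-1.2,"roll":0},{"x":0,"y":0,"z":-1.2,"roll":0}]'

```text
time: 11.38
tool_pos: [578.3, 352.0, 102.1]
tcp_rot: [3.14, -0.001, -1.597]
contact_force: [-0.3, -1.7, -1.6]
grip_width: 21.8
```

Request:
arm_command --targets '[{"x":0,"y":0,"z":-0.1,"roll":0},{"x":0,"y":0,"z":-0.2,"roll":0},{"x":0,"y":0,"z":-0.3,"roll":0},{"x":0,"y":0,"z":-0.4,"roll":0},{"x":0,"y":0,"z":-0.4,"roll":0}]'

```text
time: 11.8
tool_pos: [578.9, 352.3, 99.1]
tcp_rot: [-3.141, 0.0, -1.597]
contact_force: [0.1, -0.2, -0.7]
grip_width: 21.8
```

Run:
```python
from h import *
o=bot.get_obs(); print(o["time"],o["tool_pos"],o["contact_force"])
s=cap("scene"); crop(s,280,170,50,60,10,"pics/s10.png");
```

```text
11.8 [578.91830001 352.3361796   99.12988455] [ 0.14307897 -0.18085604 -0.67649057]
```

View pics/s10.png

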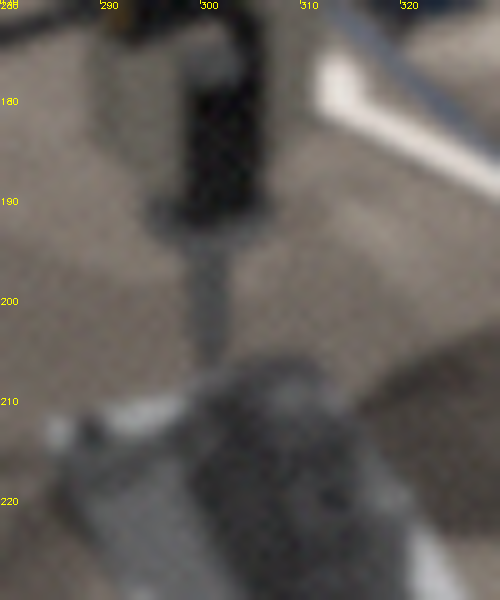

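Request:
arm_command --targets '[{"x":0,"y":0,"z":-0.1,"roll":0},{"x":0,"y":0,"z":-0.2,"roll":0},{"x":0,"y":0,"z":-0.2,"roll":0},{"x":0,"y":0,"z":-0.2,"roll":0}]'

```text
time: 12.18
tool_pos: [579.0, 352.3, 97.2]
tcp_rot: [-3.141, 0.0, -1.597]
contact_force: [0.6, -1.5, 0.5]
grip_width: 21.7
```

Request:
arm_command --targets '[{"x":0,"y":0,"z":0,"roll":0},{"x":0,"y":0,"z":0,"roll":0},{"x":0,"y":0,"z":0,"roll":0}]'

```text
time: 12.43
tool_pos: [578.9, 352.3, 97.2]
tcp_rot: [-3.141, 0.0, -1.597]
contact_force: [1.1, 0.1, 1.9]
grip_width: 21.8
```

Run:
```python
from h import *
t=cap("top"); s=cap("scene"); print(bot.get_obs()["contact_force"])
t=dict(t); t["img"]=cv2.imread("pics/top0.png"); s=dict(s); s["img"]=cv2.imread("pics/scene0.png")
g=cv2.cvtColor(t["img"],6); S=8
z=cv2.resize(g[188:208,286:308],None,fx=S,fy=S,interpolation=cv2.INTER_CUBIC)
d=((z<185)).astype(np.uint8)*255; cs,h=cv2.findContours(d,cv2.RETR_LIST,1)
for c in cs:
    if cv2.contourArea(c)>400:
        (x,y),r=cv2.minEnclosingCircle(c); M=cv2.moments(c); u=((M["m10"]/M["m00"]+.5)/S-.5+286,(M["m01"]/M["m00"]+.5)/S-.5+188); print(u,r/S,ray(t,u,18),ray(t,u,20))
cv2.imwrite("pics/lp.png",z)
crop(t,283,185,75,30,10,"pics/lp2.png"); crop(s,290,195,45,60,10,"pics/lps.png")
for n,P in dict(low=(579,352.6,20),post=(552,223.4,90)).items(): print(n,proj(t,P),proj(s,P))
```

```text
[0.79854557 1.08331658 1.63809025]
(291.95784217419776, 206.40790766208252) 2.13784122467041 [554.6110752  366.65665072  18.        ] [554.40472494 366.4849966   20.        ]
(296.87281307550643, 196.92199969306324) 2.310575485229492 [579.98991568 353.35196202  18.        ] [579.73300808 353.20681226  20.        ]
(297.5381697869593, 197.1217048633527) 4.285794734954834 [579.42369799 351.5683915   18.        ] [579.16791836 351.4267948   20.        ]
(305.4668387636443, 198.86997764796226) 6.764175891876221 [574.38951091 330.32990596  18.        ] [574.14375991 330.23061857  20.        ]
(288.2076031739781, 196.10559088761124) 10.556778907775879 [582.54269011 376.62861395  18.        ] [582.28069711 376.43709463  20.        ]
low [297.10075959 197.1903603 ] [299.77737378 210.56111905]
post [347.21570335 203.69203091] [318.04343335 219.84580761]
```

View pics/lp2.png

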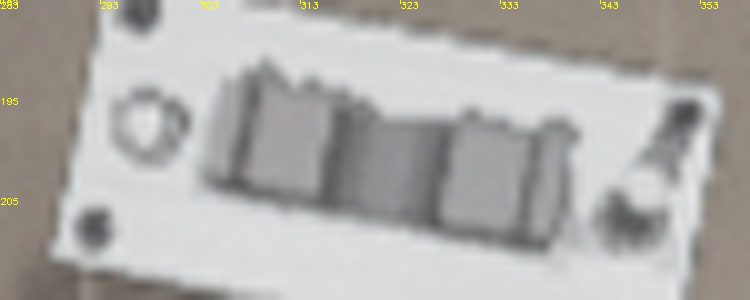

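View pics/lps.png

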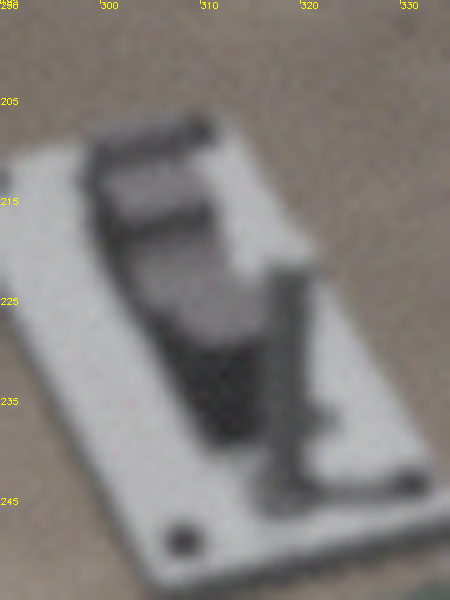

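Pad disc from the first top picture is at (579.7,353.2) and the tip is at (578.9,352.3), a 1.2 mm offset. Force rose about 3 N, so contact is good. Next, the crown.

Request:
arm_command --targets '[{"x":0,"y":0,"z":2,"roll":0},{"x":0,"y":0,"z":5,"roll":0},{"x":0,"y":0,"z":8,"roll":0},{"x":-0.6,"y":-3,"z":8,"roll":0},{"x":-1.3,"y":-6.5,"z":8,"roll":0},{"x":-1.3,"y":-6.5,"z":7.5,"roll":0},{"x":-1.3,"y":-6.5,"z":7.5,"roll":0},{"x":-1.3,"y":-6.5,"z":7.5,"roll":0}]'

```text
time: 13.2
tool_pos: [565.7, 287.3, 171.7]
tcp_rot: [3.141, 0.0, -1.597]
contact_force: [-0.3, 0.1, -1.9]
grip_width: 22.1
```

Run:
```python
from h import *
o=bot.get_obs(); print(o["time"],o["tool_pos"],o["contact_force"])
s=cap("scene"); crop(s,280,150,60,80,8,"pics/s11.png");p=o["tool_pos"]; print(proj(s,p-[0,0,80.4]))
```

```text
13.2 [565.72722489 287.26236488 171.66809794] [-0.28260914  0.06889921 -1.90378609]
[308.72505364 203.58203436]
```

View pics/s11.png

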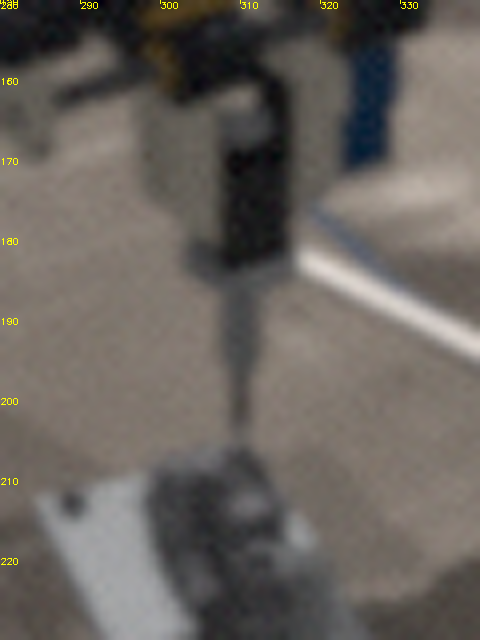

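Request:
arm_command --targets '[{"x":0,"y":0,"z":-0.8,"roll":0},{"x":0,"y":0,"z":-1.5,"roll":0},{"x":0,"y":0,"z":-1.6,"roll":0},{"x":0,"y":0,"z":-1.7,"roll":0},{"x":0,"y":0,"z":-1.8,"roll":0},{"x":0,"y":0,"z":-1.9,"roll":0},{"x":0,"y":0,"z":-2,"roll":0},{"x":0,"y":0,"z":-2.1,"roll":0}]'

```text
time: 13.92
tool_pos: [565.9, 287.4, 151.3]
tcp_rot: [-3.141, 0.0, -1.597]
contact_force: [-0.5, -0.8, 0.3]
grip_width: 21.5
```

Request:
arm_command --targets '[{"x":0,"y":0,"z":0,"roll":0},{"x":0,"y":0,"z":0,"roll":0},{"x":0,"y":0,"z":0,"roll":0},{"x":0,"y":0,"z":0,"roll":0}]'

```text
time: 14.25
tool_pos: [565.9, 287.3, 151.2]
tcp_rot: [-3.141, 0.0, -1.597]
contact_force: [-1.0, 0.2, 1.2]
grip_width: 21.6
```

Run:
```python
from h import *
for i in range(3):
    s=cap("scene"); o=bot.get_obs(); print(o["time"],o["tool_pos"],o["contact_force"])
crop(s,280,150,60,80,8,"pics/s12.png")
```

```text
14.3 [565.91240758 287.35200424 151.20356601] [-0.97279449  1.72421729  1.24523725]
14.35 [565.90340331 287.33265742 151.15909928] [-1.36360172  2.00967595  0.88893473]
14.4 [565.91266289 287.35369997 151.14061277] [-1.08302494  0.54601953  0.24400763]
```

View pics/s12.png

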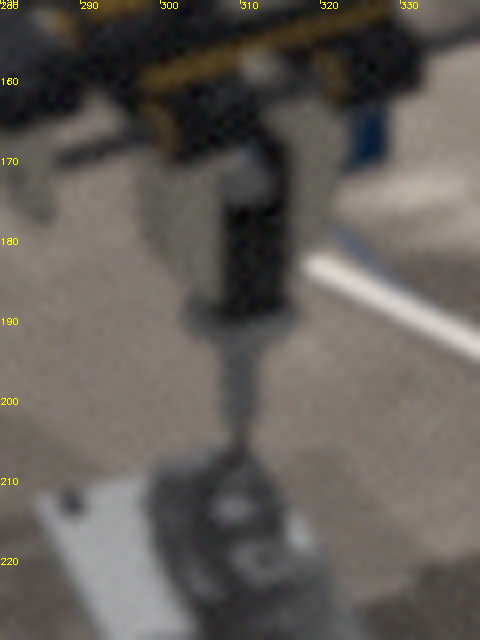

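Contact about 2.5 N on the crown. Next, the tall post.

Request:
arm_command --targets '[{"x":0,"y":0,"z":2,"roll":0},{"x":0,"y":0,"z":4.5,"roll":0},{"x":-0.3,"y":-1.5,"z":5,"roll":0},{"x":-1,"y":-4.5,"z":5,"roll":0},{"x":-1.36,"y":-6.43,"z":5,"roll":0},{"x":-1.36,"y":-6.43,"z":4,"roll":0},{"x":-1.36,"y":-6.43,"z":3.5,"roll":0},{"x":-1.36,"y":-6.43,"z":3.5,"roll":0}]'

```text
time: 15.07
tool_pos: [551.4, 222.4, 184.0]
tcp_rot: [3.138, -0.001, -1.597]
contact_force: [0.2, -0.4, -1.5]
grip_width: 21.7
```

Run:
```python
from h import *
s=cap("scene"); t=cap("top"); o=bot.get_obs(); print(o["time"],o["tool_pos"],o["contact_force"],proj(s,o["tool_pos"]-[0,0,80.4]),proj(s,(552,223.4,90)))
crop(s,290,150,60,100,7,"pics/s13.png")
g=cv2.imread("pics/top0.png").min(2).astype(int)[199:209,342:354]; print(g)
print(ray(t,(347.7,203.5),90))
```

```text
15.1667 [552.10882964 223.31250025 185.29520399] [-0.12302379  0.05619797 -0.95283439] [318.2075698  214.94089465] [318.04343335 219.84580761]
[[217 217 217 215 216 197 153 142 140 134 205 219]
 [216 215 217 216 201 152 144 140 142 170 212 214]
 [215 215 214 208 187 177 165 146 143 207 215 211]
 [217 216 216 205 215 214 204 169 145 205 216 193]
 [216 206 196 202 211 213 214 192 178 211 218 159]
 [210 179 139 163 209 215 214 204 216 218 222 148]
 [189 160 113 120 178 195 195 189 212 217 217 146]
 [166 131 102  94 111 131 143 146 210 216 214 143]
 [158 138 105  93  93  95 134 153 212 218 200 145]
 [180 153 124 121 107 120 139 170 206 216 163 133]]
[552.46100548 222.19247827  90.        ]
```

View pics/s13.png

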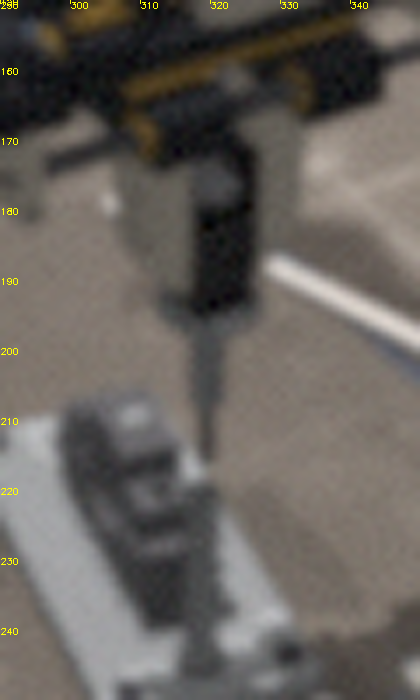

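Stylus tip at about (318.3,216), directly over the post top at (318,219.5). Touching.

Request:
arm_command --targets '[{"x":0,"y":0,"z":-0.7,"roll":0},{"x":0,"y":0,"z":-1.3,"roll":0},{"x":0,"y":0,"z":-1.4,"roll":0},{"x":0,"y":0,"z":-1.5,"roll":0},{"x":0,"y":0,"z":-1.6,"roll":0},{"x":0,"y":0,"z":-1.7,"roll":0},{"x":0,"y":0,"z":-1.8,"roll":0},{"x":0,"y":0,"z":-1.9,"roll":0}]'

```text
time: 15.83
tool_pos: [552.3, 223.1, 167.3]
tcp_rot: [-3.141, 0.0, -1.597]
contact_force: [-1.3, 0.5, 0.1]
grip_width: 21.8
```

Request:
arm_command --targets '[{"x":0,"y":0,"z":0,"roll":0},{"x":0,"y":0,"z":0,"roll":0},{"x":0,"y":0,"z":0,"roll":0},{"x":0,"y":0,"z":0,"roll":0}]'

```text
time: 16.17
tool_pos: [552.3, 223.0, 167.2]
tcp_rot: [-3.142, 0.0, -1.597]
contact_force: [-0.2, 0.1, 1.3]
grip_width: 22.1
```

Run:
```python
from h import *
for i in range(3):
    s=cap("scene"); o=bot.get_obs(); print(o["time"],o["tool_pos"],o["contact_force"])
crop(s,290,150,60,100,7,"pics/s14.png")
```

```text
16.2167 [552.27642915 223.04356036 167.18443637] [-1.02998547  1.33823644  0.40325931]
16.2667 [552.27436282 223.03225579 167.14588331] [-0.92823911  0.65892753  1.38655585]
16.3167 [552.26851133 223.03884013 167.13899728] [-0.56272852  1.11378944  1.10868273]
```

View pics/s14.png

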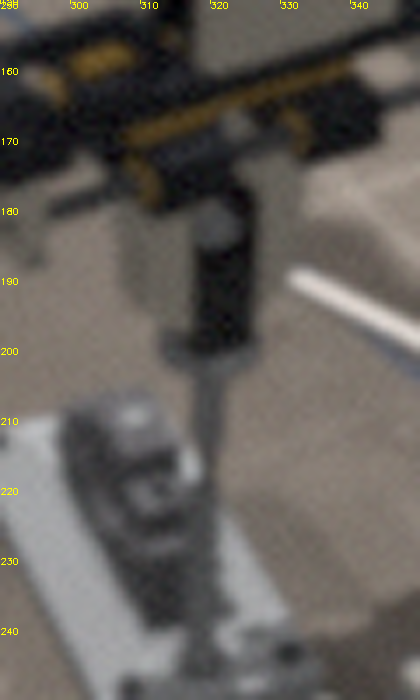

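Contact about 2.5 N at the post. Returning the probe to the stand.

Request:
arm_command --targets '[{"x":0,"y":0,"z":2,"roll":0},{"x":0,"y":0,"z":5,"roll":0},{"x":1,"y":-1.1,"z":6.8,"roll":0},{"x":3.2,"y":-3.6,"z":6.8,"roll":0},{"x":5.6,"y":-6.3,"z":6.8,"roll":0},{"x":8,"y":-9.1,"z":6.8,"roll":0},{"x":10,"y":-11.3,"z":6.8,"roll":0},{"x":10.66,"y":-12.07,"z":6.8,"roll":0}]'

```text
time: 16.98
tool_pos: [661.2, 98.0, 234.0]
tcp_rot: [-3.141, -0.002, -1.6]
contact_force: [-0.3, -0.2, -1.6]
grip_width: 22.0
```

Request:
arm_command --targets '[{"x":0,"y":0,"z":0,"roll":0},{"x":0,"y":0,"z":0,"roll":0},{"x":0,"y":0,"z":-2,"roll":0},{"x":0,"y":0,"z":-3,"roll":0},{"x":0,"y":0,"z":-3,"roll":0},{"x":0,"y":0,"z":-3,"roll":0}]'

```text
time: 17.48
tool_pos: [657.9, 103.4, 204.6]
tcp_rot: [3.14, 0.0, -1.595]
contact_force: [-0.1, 0.9, -1.1]
grip_width: 21.7
```

Run:
```python
from h import *
s=cap("scene"); o=bot.get_obs(); print(o["time"],o["tool_pos"],o["contact_force"],o["tcp_rot"],proj(s,o["tool_pos"]-[0,0,80.4]),proj(s,o["tool_pos"]-[0,0,15.4]))
crop(s,350,150,80,100,7,"pics/s15.png")
```

```text
17.5333 [658.50716259 103.23864796 205.52900277] [ 0.40624971 -0.10614561 -1.13053326] [ 3.14152586e+00  1.23619230e-04 -1.59538725e+00] [386.62467396 220.88826159] [389.49706918 197.88750961]
```

View pics/s15.png

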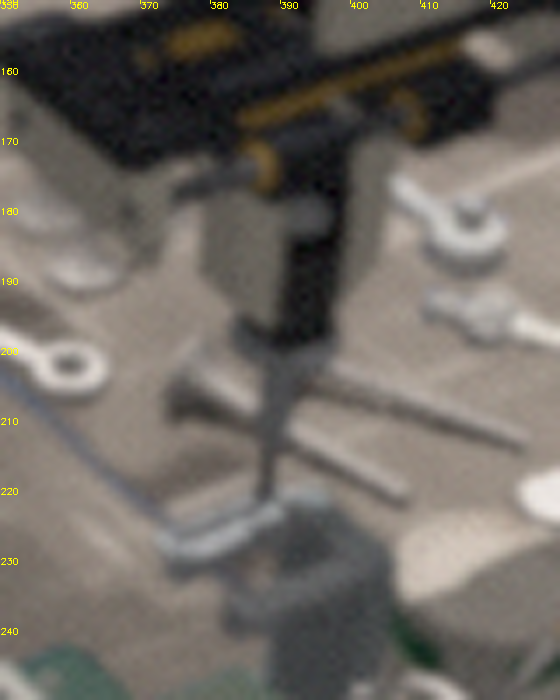

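Request:
arm_command --targets '[{"x":0,"y":0,"z":0,"roll":0},{"x":0,"y":0,"z":-2,"roll":0},{"x":0,"y":0,"z":-4.5,"roll":0},{"x":0,"y":0,"z":-6.5,"roll":0},{"x":0,"y":0,"z":-7.8,"roll":0},{"x":0,"y":0,"z":-8.4,"roll":0},{"x":0,"y":0,"z":-8.4,"roll":0}]'

```text
time: 18.12
tool_pos: [658.4, 102.4, 120.2]
tcp_rot: [3.14, -0.0, -1.596]
contact_force: [-0.5, 0.6, -2.5]
grip_width: 21.9
```

Run:
```python
from h import *
s=cap("scene"); o=bot.get_obs(); print(o["time"],o["tool_pos"],o["contact_force"],o["moment"])
crop(s,350,170,80,80,7,"pics/s16.png")
```

```text
18.1667 [659.07265297 102.37081682 121.45871669] [-0.0377372  -0.48557164 -0.84234752] [ 0.12111159  0.12421943 -0.05164365]
```

View pics/s16.png

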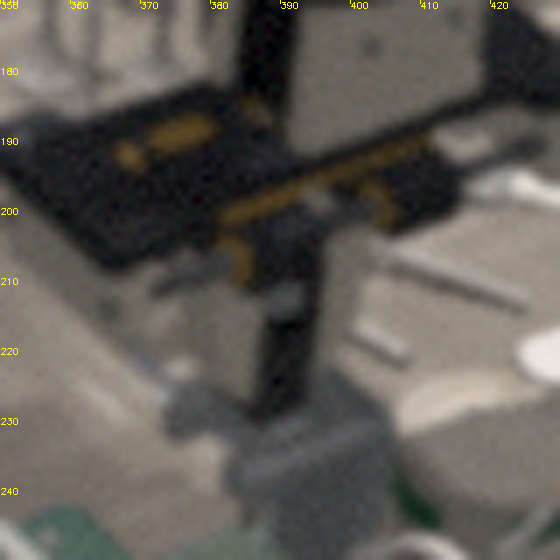

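Request:
arm_command --targets '[{"x":0,"y":0,"z":-0.3,"roll":0},{"x":0,"y":0,"z":-0.5,"roll":0},{"x":0,"y":0,"z":-0.6,"roll":0},{"x":0,"y":0,"z":-0.6,"roll":0},{"x":0,"y":0,"z":-0.6,"roll":0}]'

```text
time: 18.58
tool_pos: [659.0, 102.3, 115.4]
tcp_rot: [-3.141, 0.0, -1.597]
contact_force: [0.8, 0.4, -1.2]
grip_width: 22.0
```

Request:
arm_command --targets '[{"x":0,"y":0,"z":-0.05,"roll":0},{"x":0,"y":0,"z":-0.05,"roll":0},{"x":0,"y":0,"z":-0.05,"roll":0}]'

```text
time: 18.83
tool_pos: [659.1, 102.3, 115.4]
tcp_rot: [-3.141, 0.0, -1.597]
contact_force: [-1.6, -0.5, 5.6]
grip_width: 21.8
```

Request:
arm_command --targets '[{"x":0,"y":0,"z":0,"roll":0},{"x":0,"y":0,"z":0,"roll":0},{"x":0,"y":0,"z":0,"roll":0},{"x":0,"y":0,"z":0,"roll":0},{"x":0,"y":0,"z":0,"roll":0},{"x":0,"y":0,"z":0,"roll":0}]' --fingers 0.5

```text
time: 19.33
tool_pos: [658.8, 102.3, 114.4]
tcp_rot: [3.141, 0.0, -1.597]
contact_force: [-0.4, 0.1, -0.8]
grip_width: 46.0
```

Run:
```python
from h import *
s=cap("scene"); o=bot.get_obs(); print(o["time"],o["tool_pos"],o["contact_force"],o["grip_width"])
crop(s,350,170,80,80,7,"pics/s17.png")
```

```text
19.3833 [658.85994404 102.2498647  114.4025413 ] [-0.37925543 -0.25069515  0.06556119] 46.02109475040115
```

View pics/s17.png

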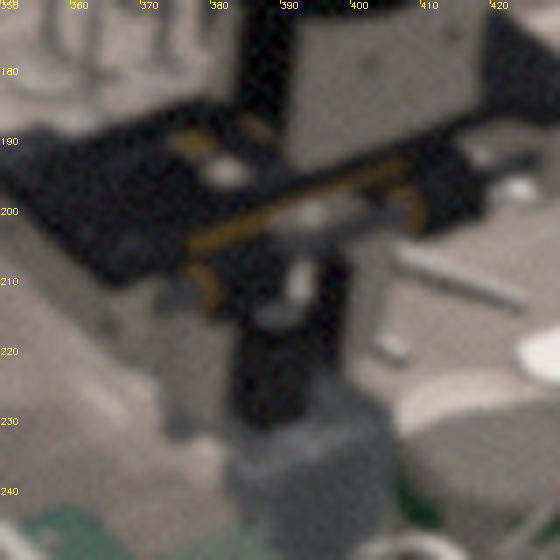

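The probe sits as before in the seat and is released. Going straight up, then clear to the left.

Request:
arm_command --targets '[{"x":0,"y":0,"z":1.5,"roll":0},{"x":0,"y":0,"z":4,"roll":0},{"x":0,"y":0,"z":8,"roll":0},{"x":0,"y":0,"z":12,"roll":0},{"x":0,"y":0,"z":16,"roll":0},{"x":-2,"y":3,"z":17,"roll":0},{"x":-4,"y":6,"z":17,"roll":0},{"x":-6,"y":9,"z":17,"roll":0}]'

```text
time: 20.05
tool_pos: [598.7, 192.8, 285.9]
tcp_rot: [-3.139, 0.001, -1.598]
contact_force: [0.9, 0.3, -1.4]
grip_width: 45.9
```

Request:
arm_command --targets '[{"x":-2,"y":3,"z":0,"roll":0},{"x":-4,"y":6,"z":0,"roll":0},{"x":-6,"y":9,"z":0,"roll":0},{"x":-8,"y":12,"z":0,"roll":0},{"x":-10,"y":16,"z":0,"roll":0},{"x":-12,"y":20,"z":0,"roll":0},{"x":-14,"y":23,"z":0,"roll":0},{"x":-16,"y":26,"z":0,"roll":0}]'

```text
time: 20.72
tool_pos: [437.2, 454.4, 284.5]
tcp_rot: [3.141, 0.0, -1.596]
contact_force: [0.7, 0.4, -0.9]
grip_width: 46.1
```

Request:
arm_command --targets '[{"x":-3,"y":2,"z":0,"roll":0},{"x":-6,"y":4,"z":0,"roll":0},{"x":-9,"y":6,"z":0,"roll":0},{"x":-11,"y":8,"z":0,"roll":0},{"x":-13,"y":10,"z":0,"roll":0},{"x":-13,"y":10,"z":0,"roll":0}]'

```text
time: 21.22
tool_pos: [304.5, 555.4, 284.5]
tcp_rot: [3.14, 0.002, -1.591]
contact_force: [-0.0, -0.2, 0.3]
grip_width: 45.9
```

Run:
```python
from h import *
t=cap("top"); s=cap("scene"); o=bot.get_obs(); print(o["time"],o["tool_pos"],o["contact_force"],o["grip_width"])
cv2.imwrite("pics/top_end.png",t["img"]); cv2.imwrite("pics/scene_end.png",s["img"])
crop(t,280,110,180,180,4,"pics/t18.png"); crop(s,225,190,210,110,3,"pics/s18.png")
```

```text
21.3167 [307.9925108  552.77826302 284.34978063] [ 0.50806451 -1.07565859  0.1840932 ] 46.09350199374263
```

View pics/t18.png

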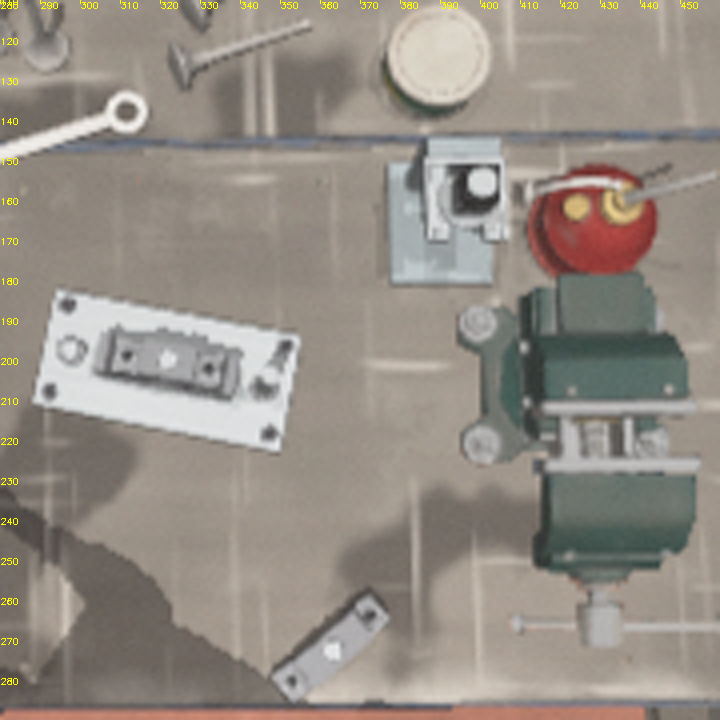

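View pics/s18.png

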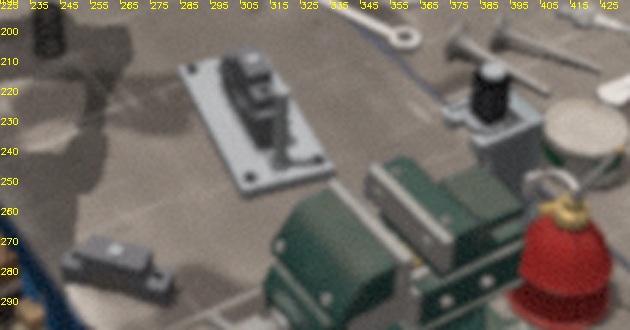

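Final pictures: the cap is flat between the lips with its crown pad at (321.5,199.5). The probe is upright in its seat with its button at (399.5,155), as at the start. The bystanders have not moved. Handing in.

Run:
```python
from h import *
print(bot.close_job())
```

```text
the job is handed in; nothing more can be done
None
```

The job is done and handed in at about 21 s of the 72 s allowed. No verdict is reported, so what follows rests on my own checks.

- **Cap:** I fitted the shorter cap into the saddle and let go. It bottomed out with about 5 N at the height expected for seating. The last pictures show it flat between the lips, with its crown pad about 1 mm from the predicted spot.
- **Touches:** I touched the low pad, the crown pad and the tall post in that order. Each touch was held for more than 0.2 s with about 3 mm of spring travel. The wrist force rose by about 2.5–3 N each time, with roughly 1 N of noise. I estimate each touch was within about 1.5 mm of the middle.
- **Probe and bystanders:** The probe was set back at the recorded pick-up pose. It stands upright, with its button at the same pixels as at the start. The other cap, oil can and tin show no visible shift in the last pictures, nor does the valve spring as far as the arm's shadow lets me see. The gripper is clear of everything.

No check failed. Two were weaker. The first, light contact on the low pad was unclear in the force reading, so I went 2 mm deeper to confirm it. The two cameras also disagreed by about 2 mm on the plate and crown positions, which is within the calibration.

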